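# Photo rig: turn the clamped block, set the scale bar, lay the bones on the rest

### The arm

A 6-joint arm with a two-finger parallel gripper is mounted at the origin on the work surface. World frame = base frame: x ahead of the robot, y to its left, z up, the work surface at z = 0. Lengths are in mm, angles in rad, forces in N, time in s.
With the tool pointing down it reaches from about 350 to 950 mm from the base axis. Payload 17.4 kg.
Tool frame: the origin (TCP) lies at the very end of the fingers, on their centre line; the grasp point (between the pads) lies 19 mm behind it; z points along the fingers, y is the direction in which the jaws open and shut (so a half turn about z gives the same grasp; the last joint's range is limited). The gripper opens to 93 mm and grips with 3 to 60 N. Pads are 15 mm wide; open, the fingers measure 128 mm over their backs; the gripper's body (75 mm by 188 mm) begins 65 mm behind the grasp point.
Start: joints at [1.24, 0.116, 1.442, -0, 1.584, -0.038], TCP at [194.836, 646.275, 218.646] pointing down, gripper open.
Joint ranges: [-2.83, 2.83], [-0.83, 2.19], [0.07, 2.5], [-1.14, 4.28], [0.01, 3], [-2.97, 2.97]. Speed limits (rad/s): [1.89, 1.89, 2.22, 3.14, 3.14, 3.14].

### API

Orientations are given as a unit quaternion [x, y, z, w].
In Python, from workcell import * gives the robot as it stands.
- The arm moves only by the tool play_rows, never from a script. Its argument "increments" is a list of rows, each a list of 3 entries, a list of its own where there are three numbers: the opening, from 0 (shut) to 1 (fully open), then the shift along the tool's x, y, z scaled (see below), then the turn about the tool's z scaled (see below). A call has 1 to 10 rows; each row shifts and turns the commanded pose from where the row before left it, along the tool's axes as they then stand; what a row does not reach is not made up. The controller multiplies each number of a shift by 0.15 m and each number of a turn by 90 degrees. A row lasts 1/12 s, in which the tool goes at most 41.7 mm and 7.16 degrees, less where a joint would pass 70% of its speed; a pose out of reach is approached as far as the arm can. A call with a number of a shift or a turn outside -1 to 1 is refused whole. A call with a gripper value outside its range is refused whole. The fingers move at their own pace and stop on an object; the grip force is fixed at half the most. Time passes only in rows, so rows that do not move let the fingers close. It gives the time, the measured TCP pose, the force and the opening at its end, in the units of the state.
- get_state(): the state, without advancing time (a new reading comes with each control period).
- get_image(name): name is "scene" or "top" or "wrist"; returns (picture, depth): 480x640x3 uint8, blue, green, red; 480x640 float32, mm along the optical axis (not along the pixel's ray), 0 where there is no reading.
- calibration(name): a dict with "fov_y" (degrees; the focal length in pixels is half the picture's height over the tangent of half this angle, whatever the lens; pixels are square), "cx", "cy" (the principal point, pixels), "k1" (the pictures are not rectified: a ray, as slopes to the right and down, at radius r is drawn at 1 + k1 r^2 times it, then the intrinsics apply), "position" and "rotation" of the camera in the world. Camera axes: x right, y up, looking along -z (the intrinsics and any distortion apply to the point x, -y, -z); pixel columns grow to the right and rows downward; lengths in mm; the calibration is good to about 2 mm. A picture is of the moment at which its call begins: read the wrist's pose just before it. calibration takes no time and is no camera call; for the wrist camera it gives the pose at the moment of the call.
- finish_job(): hands the job in, once; it reports no verdict.
The state is a dict: "clock": time; "qpos": joint angles; "qvel": joint speeds; "joint_torque": joint torques, N m; "ee_pos": TCP position; "tcp_rot": TCP orientation; "wrist_force": force on the tool from outside, world axes, zero at the start; "torque": the same for the moment, N m; "finger_gap": finger opening in mm.
Only numpy, scipy, OpenCV 4.12 (cv2) and the standard library are available. Lean on these libraries where they do the work, as an engineer would, in place of code of your own. Each camera call takes 0.05 s, during which the arm holds its last target. There are 200 camera calls.

### The job

Set up the next comparison photograph: slide the photo rig's jaw open by its red tab, turn the upright resin block a quarter turn so that its blue face looks squarely into the lens, standing at the stage centre, and slide the jaw shut against it again. Lay the scale bar flat along the middle of the narrow brass ledge in front of it. Lay every long bone from the mat on the narrow raised rest, one to a pair of V saddles, its shaft in both V's and centred between the two combs, with the white-banded thick end out over the white comb. Leave the magnifier, the brush pot and the vertebra where they are.

Things in the scene. Friction and masses are not known exactly. Their poses are not given: they have to be found in the camera images.
- rig: Fixed macro photo rig: metal stage with a slide-jaw fixture, and a black camera (137 mm tall, 100 mm wide) whose lens, 190 mm from the stage centre at rig +x, looks back at it, 88 mm above the table. Origin: at table height under the stage centre, on the lens line. Fixed jaw: 22 mm thick, 70 mm long in x, top 55 mm above the table, gripping face at rig y = +30 mm, looking to -y.
- ledge (a point): Middle of the top of the rig's narrow brass scale ledge, between stage and lens: 90 mm long in rig y, 16 mm wide in rig x, its top 30 mm above the table (18 mm above the rig's dark base plate), 95 mm from the stage centre; axes as the rig's.
- scale: Photo scale bar, white with black fields, 120 (its x) x 24 (its y) x 12 mm, 0.05 to 0.1 kg, lying flat on the table; origin: centre of its underside.
- jaw (a joint): Sliding jaw of the rig's fixture: value = the gap between the two jaw faces in m, 0 to 0.090; it slides in the rig's -y to open. Its face lies at rig y = 30 mm - gap; jaw 70 mm long in x, top 55 mm above the table. It moves against about 5 N of friction plus light damping and stays where it is left.
- jaw_tab (a point): Centre of the top end of the sliding jaw's red upright tab, by which it is pinched or pushed: the tab is 12 mm thick in rig y, 40 mm wide in rig x, its top is 105 mm above the table and 50 mm of it stand clear above the jaw. The tab's centre is 50 mm behind (rig -y of) the sliding jaw's gripping face; axes as the rig's.
- block: Amber resin block, 40 (its x) x 56 (its y) x 90 mm (its z, standing), 0.18 to 0.37 kg; origin: centre of its underside. The 56 x 90 mm face on its +x side is painted blue. At the start it stands on the stage floor (15 mm above the table), gripped across its 40 mm with the blue face against the sliding jaw, and shows 50 mm above the jaws.
- blue_face (a point): Centre of the block's blue face (20 mm in x and 45 mm up from the block's origin).
- rest: Fixed raised bone rest: wooden foot 270 x 120 x 12 mm, two upright combs 8 mm thick and 255 mm long in the rest's x, at rest y = +40 mm (white) and y = -40 mm (dark). Each has four V saddles (90 degrees, 30 mm wide, 66 mm apart, arms up to about 106 mm above the table); between them its top is flat, 85 mm above the table. Origin: centre of the underside.
- mat: Thin fixed pale mat 360 x 215 x 3 mm on which the bones lie at the start; origin: centre of the underside.
- saddle0 (a point): Saddle 0 of the rest, (from rest -x to +x: 0, 1, 2, 3): the point midway between the combs where the shaft centre of a bone lying in this pair of V's comes to rest, 100 mm above the table; axes as the rest's.
- saddle1 (a point): Saddle 1 of the rest, (from rest -x to +x: 0, 1, 2, 3): the point midway between the combs where the shaft centre of a bone lying in this pair of V's comes to rest, 100 mm above the table; axes as the rest's.
- saddle2 (a point): Saddle 2 of the rest, (from rest -x to +x: 0, 1, 2, 3): the point midway between the combs where the shaft centre of a bone lying in this pair of V's comes to rest, 100 mm above the table; axes as the rest's.
- saddle3 (a point): Saddle 3 of the rest, (from rest -x to +x: 0, 1, 2, 3): the point midway between the combs where the shaft centre of a bone lying in this pair of V's comes to rest, 100 mm above the table; axes as the rest's.
- bone0: Brown long bone 0, 187 mm long, 0.11 to 0.23 kg (may be absent). Origin: middle of its shaft, on its axis; x runs along it to the thick end. Shaft 18 mm in diameter; thick end: two 34 mm balls abreast (50 mm wide); thin end: two 28 mm balls (42 mm wide), 78 mm from the origin. A white band 50 to 62 mm from the origin marks the thick end. On the mat its axis is 20 mm above the table.
- head0 (a point): Centre of bone 0's thick end, 78 mm from its origin.
- bone1: Brown long bone 1, 187 mm long, 0.11 to 0.23 kg (may be absent). Origin: middle of its shaft, on its axis; x runs along it to the thick end. Shaft 18 mm in diameter; thick end: two 34 mm balls abreast (50 mm wide); thin end: two 28 mm balls (42 mm wide), 78 mm from the origin. A white band 50 to 62 mm from the origin marks the thick end. On the mat its axis is 20 mm above the table.
- head1 (a point): Centre of bone 1's thick end, 78 mm from its origin.
- bone2: Brown long bone 2, 187 mm long, 0.11 to 0.23 kg (may be absent). Origin: middle of its shaft, on its axis; x runs along it to the thick end. Shaft 18 mm in diameter; thick end: two 34 mm balls abreast (50 mm wide); thin end: two 28 mm balls (42 mm wide), 78 mm from the origin. A white band 50 to 62 mm from the origin marks the thick end. On the mat its axis is 20 mm above the table.
- head2 (a point): Centre of bone 2's thick end, 78 mm from its origin.
- bone3: Brown long bone 3, 187 mm long, 0.11 to 0.23 kg (may be absent). Origin: middle of its shaft, on its axis; x runs along it to the thick end. Shaft 18 mm in diameter; thick end: two 34 mm balls abreast (50 mm wide); thin end: two 28 mm balls (42 mm wide), 78 mm from the origin. A white band 50 to 62 mm from the origin marks the thick end. On the mat its axis is 20 mm above the table.
- head3 (a point): Centre of bone 3's thick end, 78 mm from its origin.
- loupe: Bystander: black magnifier lying flat, lens 76 mm across, handle to its -x (overall 165 mm), 10 mm high; origin under the lens centre.
- brushpot: Bystander: steel pot 64 mm across, 95 mm tall, with brushes up to 200 mm; origin: centre of the underside.
- vertebra: Bystander: brown vertebra about 100 x 85 x 30 mm; origin: underside of its round body.
Mind the look-alikes: they are no part of the job. What is shaped like the bone0 but black is not meant.

How it is judged (in metres and radians):
On the way, in this order (a step that is already met when the one before it is completed fails the run):
1. the sliding jaw is opened wide enough for the block's broad side (gap over 61 mm) (value of joint jaw above 0.061 m), for 0.2 s.
2. the block stands on the stage with its blue face to the lens, and the jaw is closed on it (x of blue_face in the frame of rig between 0.008 and 0.032 m and angle between the x axis of block and the x axis of rig, either way round below 0.12 rad and angle between block's own z axis and vertical below 0.1 rad and z of block in the frame of rig between 0.01 and 0.02 m and value of joint jaw between 0.053 and 0.0585 m), for 0.2 s.
At the end, for the whole second after the job is handed in: Block upright, blue face to the lens within 0.12 rad and 12 mm (along the lens line), jaw gap 53 to 58.5 mm. Scale bar flat along the ledge (7 mm across, 20 mm along). Every bone still in a pair of saddles (8 mm across, 16 along, 7 in height), thick end over the white comb (all of step 2 and linear speed of each of block, scale, bone0, bone1, bone2, bone3 below 0.03 m/s and x of scale in the frame of ledge between -0.007 and 0.007 m and y of scale in the frame of ledge between -0.02 and 0.02 m and z of scale in the frame of ledge between -0.004 and 0.004 m and angle between the x axis of scale and the y axis of rig, either way round below 0.15 rad and angle between scale's own z axis and vertical below 0.1 rad and ((x of bone0 in the frame of saddle0 between -0.008 and 0.008 m and y of bone0 in the frame of saddle0 between -0.016 and 0.016 m and z of bone0 in the frame of saddle0 between -0.007 and 0.007 m) or (x of bone0 in the frame of saddle1 between -0.008 and 0.008 m and y of bone0 in the frame of saddle1 between -0.016 and 0.016 m and z of bone0 in the frame of saddle1 between -0.007 and 0.007 m) or (x of bone0 in the frame of saddle2 between -0.008 and 0.008 m and y of bone0 in the frame of saddle2 between -0.016 and 0.016 m and z of bone0 in the frame of saddle2 between -0.007 and 0.007 m) or (x of bone0 in the frame of saddle3 between -0.008 and 0.008 m and y of bone0 in the frame of saddle3 between -0.016 and 0.016 m and z of bone0 in the frame of saddle3 between -0.007 and 0.007 m)) and y of each of head0, head1, head2, head3 in the frame of rest above 0.05 m and ((x of bone1 in the frame of saddle0 between -0.008 and 0.008 m and y of bone1 in the frame of saddle0 between -0.016 and 0.016 m and z of bone1 in the frame of saddle0 between -0.007 and 0.007 m) or (x of bone1 in the frame of saddle1 between -0.008 and 0.008 m and y of bone1 in the frame of saddle1 between -0.016 and 0.016 m and z of bone1 in the frame of saddle1 between -0.007 and 0.007 m) or (x of bone1 in the frame of saddle2 between -0.008 and 0.008 m and y of bone1 in the frame of saddle2 between -0.016 and 0.016 m and z of bone1 in the frame of saddle2 between -0.007 and 0.007 m) or (x of bone1 in the frame of saddle3 between -0.008 and 0.008 m and y of bone1 in the frame of saddle3 between -0.016 and 0.016 m and z of bone1 in the frame of saddle3 between -0.007 and 0.007 m)) and ((x of bone2 in the frame of saddle0 between -0.008 and 0.008 m and y of bone2 in the frame of saddle0 between -0.016 and 0.016 m and z of bone2 in the frame of saddle0 between -0.007 and 0.007 m) or (x of bone2 in the frame of saddle1 between -0.008 and 0.008 m and y of bone2 in the frame of saddle1 between -0.016 and 0.016 m and z of bone2 in the frame of saddle1 between -0.007 and 0.007 m) or (x of bone2 in the frame of saddle2 between -0.008 and 0.008 m and y of bone2 in the frame of saddle2 between -0.016 and 0.016 m and z of bone2 in the frame of saddle2 between -0.007 and 0.007 m) or (x of bone2 in the frame of saddle3 between -0.008 and 0.008 m and y of bone2 in the frame of saddle3 between -0.016 and 0.016 m and z of bone2 in the frame of saddle3 between -0.007 and 0.007 m)) and ((x of bone3 in the frame of saddle0 between -0.008 and 0.008 m and y of bone3 in the frame of saddle0 between -0.016 and 0.016 m and z of bone3 in the frame of saddle0 between -0.007 and 0.007 m) or (x of bone3 in the frame of saddle1 between -0.008 and 0.008 m and y of bone3 in the frame of saddle1 between -0.016 and 0.016 m and z of bone3 in the frame of saddle1 between -0.007 and 0.007 m) or (x of bone3 in the frame of saddle2 between -0.008 and 0.008 m and y of bone3 in the frame of saddle2 between -0.016 and 0.016 m and z of bone3 in the frame of saddle2 between -0.007 and 0.007 m) or (x of bone3 in the frame of saddle3 between -0.008 and 0.008 m and y of bone3 in the frame of saddle3 between -0.016 and 0.016 m and z of bone3 in the frame of saddle3 between -0.007 and 0.007 m))); the robot touches nothing.
It fails at once if the magnifier is moved more than 30 mm (distance of loupe from where it was at the start of the episode above 0.03 m).
It fails at once if the brush pot is moved more than 30 mm (distance of brushpot from where it was at the start of the episode above 0.03 m).
It fails at once if the vertebra is moved more than 30 mm (distance of vertebra from where it was at the start of the episode above 0.03 m).
Of bone0, bone1, bone2, bone3 only 2 to 4 are there at a start; the rules pass over those that are not, and their reading is None.
At some moment in a run one of bone0, bone1, bone2, bone3 may be knocked a few centimetres aside while the robot is not near it.
It also fails if it takes over 210 s, if anything falls off the work surface, if the arm or the gripper's body presses on something with over 40 N, if the wrist force passes 120 N, or if a joint passes its speed limit or range.

## Working session

There is one attempt and no reset: what is moved stays moved. The work goes in short steps, Python scripts to look and compute and a tool call to move; the robot and the scene stay as the last step left them, time stands still between calls to the robot, and variables do not carry over. Pictures are saved under pics/ and viewed, about 12 in all and at most 16, crops included, and the job is handed in when it is done.

Besides the shell and the picture viewer there is one more tool, called after "Emit:" as a command line: name --argument value ..., lists and objects as JSON in quotes. play_rows: Moves the arm, as the interface text tells. Shifts and turns lie within -1 to 1; 1 stands for 0.15 m of shift or 90 degrees of turn. Its arguments: {"type":"object","properties":{"increments":{"type":"array","items":{"type":"array"}}},"required":["increments"]}

```bash
ls; mkdir -p pics; python3 - <<'E'
from workcell import *
import cv2
print(get_state())
for n in("top","scene"):
    im,d=get_image(n); cv2.imwrite(f"pics/{n}0.png",im); import numpy as np; np.save(f"pics/{n}0.npy",d)
    c=calibration(n); print(n,c)
print(calibration("wrist"))
E
```

```text
pics
{'clock': 0.0, 'qpos': array([ 1.24018144e+00,  1.16484064e-01,  1.44225802e+00, -2.11096386e-05,
        1.58398724e+00, -3.78585433e-02]), 'qvel': array([-0.00147263, -0.00023876, -0.00072604,  0.00018152,  0.00193614,
       -0.00015364]), 'joint_torque': array([ 7.00976925e-04, -7.21282339e+01, -6.22594357e+01,  7.79117038e-02,
        2.40710814e-02, -1.20865966e-04]), 'ee_pos': array([194.78768312, 646.07585395, 217.91096992]), 'tcp_rot': array([ 1.45856112e-01,  9.89305651e-01, -5.60651341e-04, -9.37416786e-05]), 'wrist_force': array([-1.11532257, -0.24009057,  0.09212172]), 'torque': array([ 0.01880328, -0.00220757,  0.03242624]), 'finger_gap': 93.13922451307917}
top {'fov_y': 49.583528524066935, 'cx': 316.1896665169482, 'cy': 248.1172027869111, 'k1': -0.14609088402832568, 'position': array([ 310.94556114,  -24.91945771, 1038.45541478]), 'rotation': array([ 0.05874224, -0.06052128, -0.69385108,  0.71516236])}
scene {'fov_y': 43.038936628544015, 'cx': 327.6491568735208, 'cy': 245.83591474831047, 'k1': -0.021173283442835016, 'position': array([1029.8471772 ,  458.08411553, 1173.71235238]), 'rotation': array([0.12519101, 0.27081966, 0.86244077, 0.40887631])}
{'fov_y': 70.3096801701533, 'cx': 312.4688282521782, 'cy': 238.28639273334088, 'k1': -0.0064000815919222085, 'position': array([121.7793024 , 668.6754106 , 384.11660602]), 'rotation': array([-0.11090654, -0.08168131,  0.59028337,  0.79535743])}
```

View pics/top0.png

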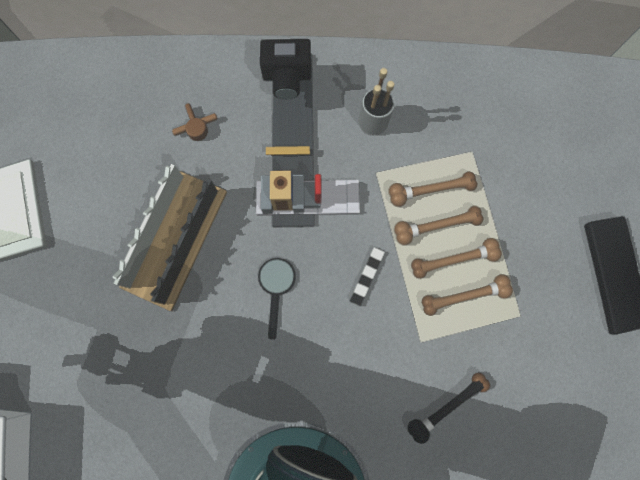

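View pics/scene0.png

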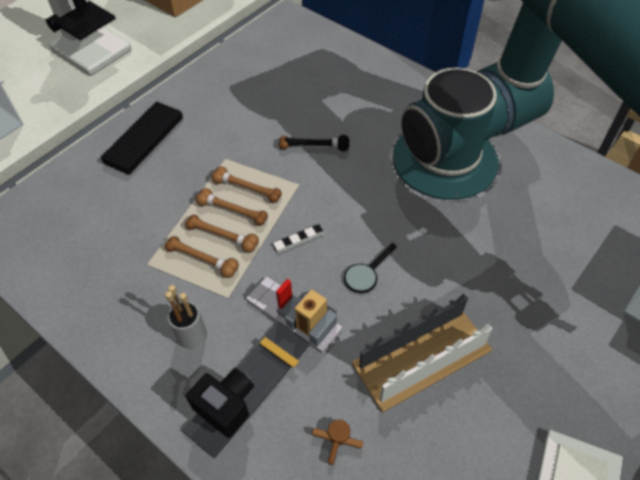

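```bash
cat > h.py <<'E'
import numpy as np, cv2
from workcell import *
from scipy.spatial.transform import Rotation as R
def K(c):
    f=240/np.tan(np.radians(c["fov_y"]/2)); return np.array([[f,0,c["cx"]],[0,f,c["cy"]],[0,0,1.]]),np.array([c["k1"],0,0,0.])
def rays(c,uv):
    k,d=K(c); n=cv2.undistortPoints(np.asarray(uv,float).reshape(-1,1,2),k,d)[:,0]
    return R.from_quat(c["rotation"]).apply(np.c_[n[:,0],-n[:,1],-np.ones(len(n))])
def plane(c,uv,z):
    r=rays(c,uv); return c["position"]+r*((z-c["position"][2])/r[:,2])[:,None]
def cloud(c,d):
    v,u=np.mgrid[:480,:640]; r=rays(c,np.c_[u.ravel(),v.ravel()])
    p=c["position"]+r*d.reshape(-1,1); p[d.ravel()==0]=np.nan
    return p.reshape(480,640,3)
def project(c,p):
    k,d=K(c); q=R.from_quat(c["rotation"]).inv().apply(np.atleast_2d(p)-c["position"])*[1,-1,-1]
    return cv2.projectPoints(q,np.zeros(3),np.zeros(3),k,d)[0][:,0]
def rect(xy):
    (cx,cy),(w,h),a=cv2.minAreaRect(xy.astype(np.float32))
    if w<h: w,h,a=h,w,a+90
    return np.round([cx,cy,w,h,(a+90)%180-90],1)
def comps(mask,minn=60):
    n,l,s,_=cv2.connectedComponentsWithStats(mask.astype(np.uint8),connectivity=4)
    return [l==i for i in range(1,n) if s[i,4]>=minn]
E
python3 - <<'E'
from h import *
c=calibration("top"); im=cv2.imread("pics/top0.png"); d=np.load("pics/top0.npy"); P=cloud(c,d); Z=P[...,2]
h,s,v=cv2.split(cv2.cvtColor(im,cv2.COLOR_BGR2HSV)); u=np.arange(640)[None,:]+0*Z; w=np.arange(480)[:,None]+0*Z
def box(a,b,e,f): return (u>=a)&(u<=b)&(w>=e)&(w<=f)
print("tablez",np.nanmedian(Z[250:300,200:250]),np.nanmedian(Z[320:340,340:400]))
g=(Z>11)&box(370,525,150,345)
for m in comps(g):
    q=P[m]; r=rect(q[:,:2]); a=np.radians(r[4]); ax=np.array([np.cos(a),np.sin(a)])
    band=m&(s<70)&(v>150)
    b=(P[band][:,:2]-r[:2])@ax if band.any() else [0]
    print("bone",m.sum(),r,"band t",np.median(b),band.sum(), "zmax",np.nanpercentile(q[:,2],95))
def show(n,m,zr):
    for k in comps(m&(Z>zr[0])&(Z<zr[1]),15): print(n,k.sum(),rect(P[k][:,:2]),"z",np.nanmedian(Z[k]).round(1),"px",np.argwhere(k).mean(0).round())
show("red",((h<8)|(h>172))&(s>150)&box(300,335,165,210),(85,125))
show("ledge",(h>12)&(h<28)&(s>110)&box(255,320,140,160),(20,40))
show("block",box(260,300,160,215),(95,115))
show("fixjaw",box(250,310,160,215),(48,62))
show("scale",box(345,390,240,310),(7,20))
show("wcomb",box(100,235,155,315),(78,115))
show("foot",box(100,235,155,315)&(h>8)&(h<28)&(s>80),(5,20))
show("cam",box(255,320,30,75),(128,145))
show("loupe",box(250,300,250,345)&(v<120),(5,20))
E
```

```text
tablez -1.4103867760475168 -1.0498609268885275
bone 1124 [ 615.  -260.5  185.9   48.6  -78.4] band t -53.27473318092221 66 zmax 34.502849815761415
bone 1164 [ 539.5 -270.9  184.9   49.1  -75.6] band t -53.34572048311334 72 zmax 34.625091219187965
bone 1110 [ 470.5 -305.8  184.3   47.3  -72.9] band t 56.60706010639481 70 zmax 34.10018309334828
bone 1217 [ 397.1 -328.1  185.    49.9  -73.2] band t 55.34894331726561 74 zmax 34.68515026491957
red 76 [592.1 -23.7  36.8   5.6   1.7] z 103.2 px [184. 318.]
ledge 294 [685.7  40.   88.5  16.2 -88.7] z 28.3 px [150. 288.]
block 649 [588.6  45.5  56.6  39.8   2.3] z 103.3 px [185. 280.]
fixjaw 351 [588.6  65.4  71.8  43.8   3.2] z 53.3 px [193. 266.]
fixjaw 394 [590.4  18.8  70.3  29.3   1.5] z 53.1 px [192. 298.]
scale 690 [ 432.7 -128.5  118.9   24.1  -23.2] z 10.8 px [276. 367.]
wcomb 839 [511.9 305.3 254.8  11.6 -21.5] z 85.7 px [224. 143.]
wcomb 812 [483.3 231.  255.7  10.4 -21.5] z 86.0 px [240. 180.]
foot 15 [606.2 257.5  13.1   4.9  -5.5] z 10.1 px [187. 182.]
foot 15 [600.4 244.8  11.8   9.5  40. ] z 10.9 px [189. 187.]
foot 387 [537.3 275.8 130.   30.5 -19.3] z 10.7 px [223. 168.]
foot 35 [555.3 189.9  18.5  14.1 -15.3] z 10.4 px [212. 212.]
foot 26 [539.1 196.7  14.6   9.9 -88.7] z 9.8 px [220. 209.]
foot 212 [485.2 217.4  96.8  15.4 -21.3] z 10.2 px [246. 196.]
foot 225 [382.6 327.8  66.9  30.9 -80.8] z 10.5 px [291. 142.]
foot 50 [362.4 273.6  28.8  11.9  74. ] z 11.1 px [306. 167.]
cam 276 [856.6  48.5  40.9  33.7 -86.8] z 134.4 px [ 49. 285.]
loupe 597 [387.6  64.4 157.3  74.6 -16.9] z 8.4 px [299. 275.]
```

```bash
cat >> h.py <<'E'
def ty(q): y=R.from_quat(q).apply([0,1,0]); return np.degrees(np.arctan2(y[1],y[0]))
def plan(*wps):
    """waypoints (x,y,z,ty deg); turn about tool z first, then shift; prints scaled totals + rows needed"""
    s=get_state(); p=s["ee_pos"]; a=ty(s["tcp_rot"])
    print("t",round(s["clock"],2),"tcp",p.round(1),"ty",a.round(1),"j6",np.degrees(s["qpos"][5]).round(),"gap",s["finger_gap"].round(1),"F",s["wrist_force"].round(1))
    for x,y,z,t in wps:
        turn=a-t; t_=np.radians(t); d=np.array([x,y,z])-p
        yv=np.array([np.cos(t_),np.sin(t_),0]); xv=np.array([-yv[1],yv[0],0])  # tool y; tool x = y cross z(down)
        xv=np.cross(yv,[0,0,-1])
        sh=np.array([d@xv,d@yv,-d[2]])/150; n=int(np.ceil(np.linalg.norm(d)/41)); m=int(np.ceil(abs(turn)/7.1))
        print(f"turn {turn/90:.4f} rows {m} per {turn/90/max(m,1):.4f} | shift {sh.round(4)} rows {n} per {(sh/max(n,1)).round(4)}")
        p=np.array([x,y,z]); a=t
def bones():
    c=calibration("top"); im,d=get_image("top"); P=cloud(c,d); Z=P[...,2]; h,s,v=cv2.split(cv2.cvtColor(im,cv2.COLOR_BGR2HSV))
    g=(Z>11)&(Z<60)&(P[...,0]>330)&(P[...,0]<700)&(P[...,1]<-150)&(P[...,1]>-430)
    for m in comps(g):
        q=P[m]; r=rect(q[:,:2]); a=np.radians(r[4]); ax=np.array([np.cos(a),np.sin(a)]); b=m&(s<70)&(v>150)
        t=np.median((P[b][:,:2]-r[:2])@ax) if b.any() else 0
        th=r[4] if t>0 else r[4]+180
        o=r[:2]-1.5*np.sign(t)*ax
        print("bone origin",o.round(1),"thick dir",th,"LW",r[2:4],"band",round(t,1))
    return im,P
E
python3 - <<'E'
from h import *
plan((592,-24,218,-88.2),(592,-24,80,-88.2))
E
```

```text
Traceback (most recent call last):
  File "h.py", line 29, in plan
    print("t",round(s["clock"],2),"tcp",p.round(1),"ty",a.round(1),"j6",np.degrees(s["qpos"][5]).round(),"gap",s["finger_gap"].round(1),"F",s["wrist_force"].round(1))
                                                                                                               ^^^^^^^^^^^^^^^^^^^^^
AttributeError: 'float' object has no attribute 'round'
```

```bash
sed -i 's/s\["finger_gap"\].round(1)/round(s["finger_gap"],1)/' h.py
python3 - <<'E'
from h import *
plan((592,-24,218,-88.2),(592,-24,75,-88.2))
E
```

```text
t 0.1 tcp [194.8 646.1 218. ] ty 73.2 j6 -2.0 gap 92.9 F [-0.3 -0.8 -0.2]
turn 1.7936 rows 23 per 0.0780 | shift [ 2.5066e+00  4.5483e+00 -1.0000e-04] rows 19 per [ 0.1319  0.2394 -0.    ]
turn 0.0000 rows 0 per 0.0000 | shift [0.     0.     0.9533] rows 4 per [0.     0.     0.2383]
```

Emit:
play_rows --increments '[[0.35,[0,0,0],0.078],[0.35,[0,0,0],0.078],[0.35,[0,0,0],0.078],[0.35,[0,0,0],0.078],[0.35,[0,0,0],0.078],[0.35,[0,0,0],0.078],[0.35,[0,0,0],0.078],[0.35,[0,0,0],0.078],[0.35,[0,0,0],0.078],[0.35,[0,0,0],0.078]]'

```text
clock: 0.93
ee_pos: [194.8, 646.2, 218.2]
tcp_rot: [0.69, 0.723, -0.0, 0.0]
wrist_force: [-0.1, -0.1, -0.8]
finger_gap: 34.2
```

Emit:
play_rows --increments '[[0.35,[0,0,0],0.078],[0.35,[0,0,0],0.078],[0.35,[0,0,0],0.078],[0.35,[0,0,0],0.078],[0.35,[0,0,0],0.078],[0.35,[0,0,0],0.078],[0.35,[0,0,0],0.078],[0.35,[0,0,0],0.078],[0.35,[0,0,0],0.078],[0.35,[0,0,0],0.078]]'

```text
clock: 1.77
ee_pos: [194.8, 646.1, 218.2]
tcp_rot: [0.981, 0.195, -0.0, 0.0]
wrist_force: [1.0, -0.2, -0.6]
finger_gap: 32.6
```

Emit:
play_rows --increments '[[0.35,[0,0,0],0.078],[0.35,[0,0,0],0.078],[0.35,[0,0,0],0.078],[0.35,[0.132,0.239,0],0],[0.35,[0.132,0.239,0],0],[0.35,[0.132,0.239,0],0],[0.35,[0.132,0.239,0],0],[0.35,[0.132,0.239,0],0],[0.35,[0.132,0.239,0],0],[0.35,[0.132,0.239,0],0]]'

```text
clock: 2.6
ee_pos: [341.5, 397.8, 218.4]
tcp_rot: [1.0, 0.016, -0.0, 0.0]
wrist_force: [1.2, -0.1, 0.1]
finger_gap: 32.4
```

Emit:
play_rows --increments '[[0.35,[0.132,0.239,0],0],[0.35,[0.132,0.239,0],0],[0.35,[0.132,0.239,0],0],[0.35,[0.132,0.239,0],0],[0.35,[0.132,0.239,0],0],[0.35,[0.132,0.239,0],0],[0.35,[0.132,0.239,0],0],[0.35,[0.132,0.239,0],0],[0.35,[0.132,0.239,0],0],[0.35,[0,0,0],0]]'

```text
clock: 3.43
ee_pos: [531.2, 77.5, 217.9]
tcp_rot: [1.0, 0.013, -0.0, 0.001]
wrist_force: [0.6, 0.2, 0.3]
finger_gap: 32.4
```

```bash
python3 - <<'E'
from h import *
c=calibration("wrist"); im,d=get_image("wrist"); cv2.imwrite("pics/w1.png",im)
P=cloud(c,d); Z=P[...,2]; h,s,v=cv2.split(cv2.cvtColor(im,cv2.COLOR_BGR2HSV))
def show(n,m,zr):
    for k in comps(m&(Z>zr[0])&(Z<zr[1]),60): print(n,k.sum(),rect(P[k][:,:2]),"z",np.nanmedian(Z[k]).round(1))
show("red",((h<8)|(h>172))&(s>150),(99,125))
show("block",(h>8)&(h<30)&(s>80),(98,112))
show("ledge",(h>12)&(h<28)&(s>110),(24,36))
plan((592,-24,150,-88.2),(592,-24,75,-88.2))
E
```

```text
red 698 [593.7 -22.2  38.   10.4   1.6] z 104.7
block 3454 [589.9  47.4  55.7  39.2   2.4] z 105.2
ledge 659 [719.4 235.   40.9  15.2 -87.7] z 29.6
ledge 1871 [686.1  41.3  89.7  16.5 -87.4] z 30.0
ledge 1132 [ 601.3 -185.2   47.5   31.8   13.2] z 32.1
ledge 554 [ 613.  -234.3   39.    17.   -77. ] z 27.9
ledge 604 [ 537.9 -249.9   48.9   15.9  -75.1] z 28.1
ledge 945 [ 523.6 -196.    45.9   32.1   15.5] z 32.1
ledge 1195 [ 465.3 -253.8   83.6   35.   -64.7] z 28.7
ledge 246 [ 392.4 -253.    35.7   13.2  -82.7] z 27.4
t 3.48 tcp [530.1  79.9 217.9] ty -88.5 j6 94.0 gap 32.4 F [-0.6  1.1 -0.2]
turn -0.0031 rows 1 per -0.0031 | shift [0.391  0.7052 0.4529] rows 4 per [0.0977 0.1763 0.1132]
turn 0.0000 rows 0 per 0.0000 | shift [0.  0.  0.5] rows 2 per [0.   0.   0.25]
```

View pics/w1.png

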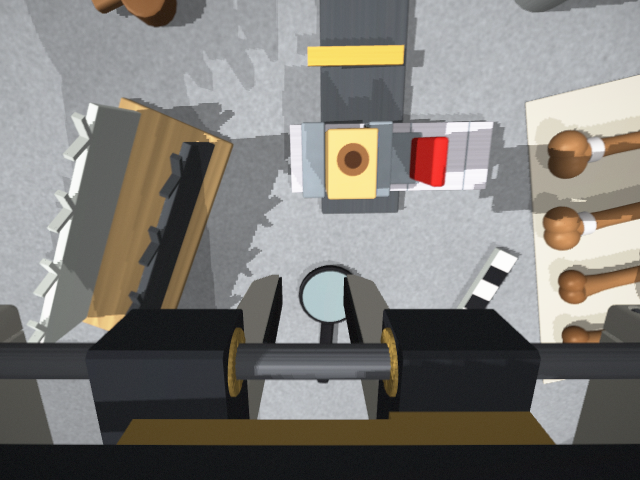

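```bash
python3 - <<'E'
from h import *
plan((593.5,-22.5,150,-87.8),(593.5,-22.5,76,-87.8))
E
```

```text
t 3.48 tcp [530.1  79.9 217.9] ty -88.5 j6 94.0 gap 32.4 F [-0.6  1.1 -0.2]
turn -0.0076 rows 1 per -0.0076 | shift [0.3964 0.6983 0.4529] rows 4 per [0.0991 0.1746 0.1132]
turn 0.0000 rows 0 per 0.0000 | shift [0.     0.     0.4933] rows 2 per [0.     0.     0.2467]
```

Emit:
play_rows --increments '[[0.35,[0.08,0.14,0.09],-0.008],[0.35,[0.08,0.14,0.09],0],[0.35,[0.08,0.14,0.09],0],[0.35,[0.08,0.14,0.09],0],[0.35,[0.076,0.138,0.09],0],[0.35,[0,0,0],0],[0.35,[0,0,0],0],[0.35,[0,0,0],0]]'

```text
clock: 4.15
ee_pos: [592.5, -18.5, 151.4]
tcp_rot: [1.0, 0.022, -0.0, -0.0]
wrist_force: [-0.4, 0.6, 0.3]
finger_gap: 32.6
```

```bash
python3 - <<'E'
from h import *
plan((593.5,-22.5,76,-87.8))
E
```

```text
t 4.15 tcp [592.5 -18.5 151.4] ty -87.5 j6 83.0 gap 32.6 F [-0.4  0.6  0.3]
turn 0.0035 rows 1 per 0.0035 | shift [0.0056 0.0272 0.5029] rows 2 per [0.0028 0.0136 0.2514]
```

Descend, pinch.

Emit:
play_rows --increments '[[0.35,[0.006,0.027,0.1],0.003],[0.35,[0,0,0.2],0],[0.35,[0,0,0.2],0],[0.35,[0,0,0],0],[0,[0,0,0],0],[0,[0,0,0],0],[0,[0,0,0],0],[0,[0,0,0],0],[0,[0,0,0],0]]'

```text
clock: 4.9
ee_pos: [594.7, -23.5, 78.2]
tcp_rot: [1.0, 0.019, 0.001, 0.0]
wrist_force: [-1.5, -0.1, 7.7]
finger_gap: 11.9
```

Emit:
play_rows --increments '[[0,[0,0.04,0],0],[0,[0,0.04,0],0],[0,[0,0.04,0],0],[0,[0,0.04,0],0],[0,[0,0.04,0],0],[0,[0,0.04,0],0],[0,[0,0.04,0],0],[0,[0,0,0],0],[0,[0,0,0],0],[0,[0,0,0],0]]'

```text
clock: 5.73
ee_pos: [596.5, -66.0, 78.2]
tcp_rot: [1.0, 0.019, 0.002, 0.001]
wrist_force: [1.1, -3.2, 6.9]
finger_gap: 11.9
```

Emit:
play_rows --increments '[[0.35,[0,0,0],0],[0.35,[0,0,0],0],[0.35,[0,0,0],0],[0.35,[0,0,-0.2],0],[0.35,[0,0,-0.2],0],[0.65,[0,0,-0.2],0],[0.65,[0,0,0],0]]'

```text
clock: 6.32
ee_pos: [597.3, -65.7, 172.7]
tcp_rot: [1.0, 0.019, 0.004, 0.001]
wrist_force: [0.8, -0.9, 0.4]
finger_gap: 41.5
```

```bash
python3 - <<'E'
from h import *
plan((590,47,165,-87.8),(590,47,72,-87.8))
E
```

```text
t 6.32 tcp [597.3 -65.7 172.7] ty -87.8 j6 79.0 gap 41.5 F [ 0.8 -0.9  0.4]
turn 0.0002 rows 1 per 0.0002 | shift [-0.0195 -0.7523  0.0514] rows 3 per [-0.0065 -0.2508  0.0171]
turn 0.0000 rows 0 per 0.0000 | shift [0.   0.   0.62] rows 3 per [0.     0.     0.2067]
```

Emit:
play_rows --increments '[[0.65,[-0.0065,-0.19,0.01],0],[0.65,[-0.0065,-0.19,0.01],0],[0.65,[-0.0065,-0.19,0.01],0],[0.65,[0,-0.18,0.01],0],[0.65,[0,0,0.01],0],[0.65,[0,0,0],0],[0.65,[0,0,0],0]]'

```text
clock: 6.9
ee_pos: [588.2, 46.7, 158.5]
tcp_rot: [1.0, 0.02, -0.0, 0.0]
wrist_force: [-0.1, 0.5, 0.2]
finger_gap: 60.5
```

```bash
python3 - <<'E'
from h import *
c=calibration("wrist"); im,d=get_image("wrist")
P=cloud(c,d); Z=P[...,2]; h,s,v=cv2.split(cv2.cvtColor(im,cv2.COLOR_BGR2HSV))
for k in comps((h>8)&(h<30)&(s>80)&(Z>98)&(Z<112),60): print("block",k.sum(),rect(P[k][:,:2]))
for k in comps(((h<8)|(h>172))&(s>150)&(Z>99),60): print("red",k.sum(),rect(P[k][:,:2]))
plan((590,47,72,-87.8))
E
```

```text
block 4548 [590.5  47.   55.3  39.6   2.4]
red 1028 [596.2 -64.5  38.7  11.7   2.7]
t 6.95 tcp [588.2  46.3 158.6] ty -87.8 j6 90.0 gap 60.4 F [-0.4 -0.5  0.6]
turn -0.0000 rows 1 per -0.0000 | shift [ 0.0119 -0.0043  0.5775] rows 3 per [ 0.004  -0.0014  0.1925]
```

Emit:
play_rows --increments '[[0.65,[0.014,-0.004,0.2],0],[0.65,[0,0,0.2],0],[0.65,[0,0,0.177],0],[0.65,[0,0,0],0],[0,[0,0,0],0],[0,[0,0,0],0],[0,[0,0,0],0],[0,[0,0,0],0],[0,[0,0,0],0]]'

```text
clock: 7.7
ee_pos: [591.2, 46.9, 74.2]
tcp_rot: [1.0, 0.019, 0.001, 0.001]
wrist_force: [-0.4, -5.8, 6.6]
finger_gap: 39.6
```

Emit:
play_rows --increments '[[0,[0,0,-0.1],0],[0,[0,0,-0.12],0],[0,[0,0,-0.12],0],[0,[0,0,-0.12],0],[0,[0,0,0],0],[0,[0,0,0],0],[0,[0,0,0],0]]'

```text
clock: 8.28
ee_pos: [589.9, 47.5, 140.1]
tcp_rot: [1.0, 0.019, -0.0, 0.0]
wrist_force: [-0.3, -0.4, -4.2]
finger_gap: 39.9
```

Emit:
play_rows --increments '[[0,[0,0,0],-0.0625],[0,[0,0,0],-0.0625],[0,[0,0,0],-0.0625],[0,[0,0,0],-0.0625],[0,[0,0,0],-0.0625],[0,[0,0,0],-0.0625],[0,[0,0,0],-0.0625],[0,[0,0,0],-0.0625],[0,[0,0,0],-0.0625],[0,[0,0,0],-0.0625]]'

```text
clock: 9.12
ee_pos: [589.7, 47.5, 139.4]
tcp_rot: [0.871, 0.49, -0.001, -0.001]
wrist_force: [1.3, 0.0, -3.7]
finger_gap: 39.9
```

Emit:
play_rows --increments '[[0,[0,0,0],-0.0625],[0,[0,0,0],-0.0625],[0,[0,0,0],-0.0625],[0,[0,0,0],-0.0625],[0,[0,0,0],-0.0625],[0,[0,0,0],-0.0625],[0,[0,0,0],0],[0,[0,0,0],0],[0,[0,0,0],0]]'

```text
clock: 9.87
ee_pos: [590.0, 47.5, 140.4]
tcp_rot: [0.695, 0.719, -0.0, -0.0]
wrist_force: [0.2, 1.1, -3.7]
finger_gap: 39.8
```

```bash
python3 - <<'E'
from h import *
c=calibration("wrist"); im,d=get_image("wrist"); cv2.imwrite("pics/w2.png",im)
P=cloud(c,d); Z=P[...,2]; h,s,v=cv2.split(cv2.cvtColor(im,cv2.COLOR_BGR2HSV))
for k in comps((h>8)&(h<30)&(s>80)&(Z>110)&(Z<190),60): print("block",k.sum(),rect(P[k][:,:2]),np.nanmedian(Z[k]))
for k in comps(((h<8)|(h>172))&(s>150)&(Z>99),60): print("red",k.sum(),rect(P[k][:,:2]))
plan((591,38.5,72,2.2))
E
```

```text
block 9999 [589.3  56.2  40.5  40.5 -88.1] 171.12811538430685
red 874 [595.4 -64.2  38.8  11.2   1.7]
t 9.92 tcp [590.1  47.5 140.5] ty 2.1 j6 0.0 gap 39.9 F [ 0.2 -0.1 -3.2]
turn -0.0016 rows 1 per -0.0016 | shift [-0.0603  0.0038  0.4569] rows 2 per [-0.0302  0.0019  0.2285]
```

View pics/w2.png

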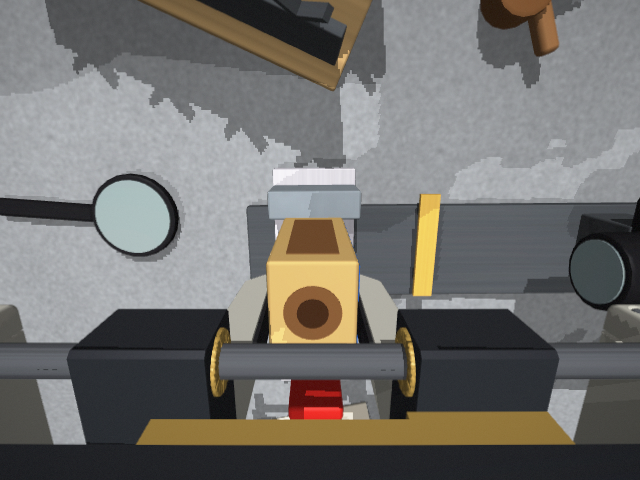

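Emit:
play_rows --increments '[[0,[-0.034,0.003,0],0],[0,[-0.034,0.003,0],0],[0,[0,0,0.1],0],[0,[0,0,0.1],0],[0,[0,0,0.1],0],[0,[0,0,0.08],0],[0,[0,0,0.05],0],[0,[0,0,0.022],0],[0,[0,0,0],0],[0,[0,0,0],0]]'

```text
clock: 10.75
ee_pos: [591.7, 37.2, 73.7]
tcp_rot: [0.693, 0.721, 0.0, 0.0]
wrist_force: [-4.0, -2.4, 1.3]
finger_gap: 39.7
```

```bash
python3 - <<'E'
from h import *
plan()
E
```

```text
t 10.75 tcp [591.7  37.2  73.7] ty 2.2 j6 -1.0 gap 39.7 F [-4.  -2.4  1.3]
```

Emit:
play_rows --increments '[[0.65,[0,0,0],0],[0.65,[0,0,0],0],[0.65,[0,0,0],0],[0.65,[0,0,-0.05],0],[0.65,[0,0,-0.15],0],[0.65,[0,0,-0.2],0],[0.65,[0,0,-0.2],0],[0.65,[0,0,0],0.0625],[0.65,[0,0,0],0.0625],[0.65,[0,0,0],0.0625]]'

```text
clock: 11.58
ee_pos: [591.8, 37.4, 164.6]
tcp_rot: [0.793, 0.609, 0.001, 0.0]
wrist_force: [0.6, 0.8, -0.4]
finger_gap: 60.5
```

Emit:
play_rows --increments '[[0.4,[0,0,0],0.0625],[0.4,[0,0,0],0.0625],[0.4,[0,0,0],0.0625],[0.4,[0,0,0],0.0625],[0.4,[0,0,0],0.0625],[0.4,[0,0,0],0.0625],[0.4,[0,0,0],0.0625],[0.4,[0,0,0],0.0625],[0.4,[0,0,0],0.0625],[0.4,[0,0,0],0.0625]]'

```text
clock: 12.42
ee_pos: [591.7, 37.4, 164.0]
tcp_rot: [0.987, 0.163, 0.0, 0.0]
wrist_force: [-0.1, -0.2, -0.5]
finger_gap: 37.4
```

Emit:
play_rows --increments '[[0.35,[0,0,0],0.0625],[0.35,[0,0,0],0.0625],[0.35,[0,0,0],0.0625],[0.35,[0,0.2,0],0],[0.35,[0,0.2,0],0],[0.35,[0,0.15,0],0],[0.35,[0,0.12,0],0],[0.35,[0,0,0],0],[0.35,[0,0,0],0],[0.35,[0,0,0],0]]'

```text
clock: 13.25
ee_pos: [595.5, -62.6, 163.6]
tcp_rot: [1.0, 0.019, 0.0, -0.0]
wrist_force: [0.4, 0.5, 0.0]
finger_gap: 32.7
```

```bash
python3 - <<'E'
from h import *
c=calibration("wrist"); im,d=get_image("wrist"); cv2.imwrite("pics/w3.png",im)
P=cloud(c,d); Z=P[...,2]; h,s,v=cv2.split(cv2.cvtColor(im,cv2.COLOR_BGR2HSV))
for k in comps((h>8)&(h<30)&(s>80)&(Z>98)&(Z<112),60): print("block",k.sum(),rect(P[k][:,:2]))
for k in comps(((h<8)|(h>172))&(s>150)&(Z>99),60): print("red",k.sum(),rect(P[k][:,:2]))
plan((595.5,-65,76,-87.8))
E
```

```text
block 4412 [591.7  36.7  56.   39.3 -87.7]
red 886 [596.1 -65.1  39.1  11.3   2.7]
t 13.3 tcp [595.5 -62.4 163.6] ty -87.8 j6 79.0 gap 32.6 F [0.4 0.4 0.1]
turn 0.0005 rows 1 per 0.0005 | shift [-0.0006  0.0176  0.5839] rows 3 per [-0.0002  0.0059  0.1946]
```

Emit:
play_rows --increments '[[0.35,[0,0.016,0.2],0],[0.35,[0,0,0.2],0],[0.35,[0,0,0.18],0],[0.35,[0,0,0],0],[0,[0,0,0],0],[0,[0,0,0],0],[0,[0,0,0],0],[0,[0,0,0],0],[0,[0,0,0],0]]'

```text
clock: 14.05
ee_pos: [596.5, -65.5, 78.5]
tcp_rot: [1.0, 0.019, 0.001, 0.0]
wrist_force: [-0.1, 0.4, 8.2]
finger_gap: 11.6
```

Emit:
play_rows --increments '[[0,[0,-0.03,0],0],[0,[0,-0.03,0],0],[0,[0,-0.03,0],0],[0,[0,-0.03,0],0],[0,[0,-0.025,0],0],[0,[0,-0.02,0],0],[0,[0,0,0],0],[0,[0,0,0],0],[0,[0,0,0],0],[0,[0,0,0],0]]'

```text
clock: 14.88
ee_pos: [595.5, -40.9, 78.4]
tcp_rot: [1.0, 0.019, 0.001, 0.0]
wrist_force: [-1.2, -0.8, 8.4]
finger_gap: 11.7
```

Emit:
play_rows --increments '[[0,[0,-0.005,0],0],[0,[0,-0.005,0],0],[0,[0,0,0],0],[0,[0,0,0],0]]'

```text
clock: 15.22
ee_pos: [595.4, -40.2, 78.4]
tcp_rot: [1.0, 0.019, 0.001, 0.001]
wrist_force: [-0.6, -6.8, 8.8]
finger_gap: 12.0
```

Emit:
play_rows --increments '[[0,[0,-0.005,0],0],[0,[0,-0.005,0],0],[0,[0,0,0],0],[0,[0,0,0],0],[0,[0,0,0],0]]'

```text
clock: 15.63
ee_pos: [595.4, -39.2, 78.5]
tcp_rot: [1.0, 0.019, 0.001, 0.001]
wrist_force: [-1.0, -11.4, 6.6]
finger_gap: 11.5
```

Emit:
play_rows --increments '[[0,[0,-0.005,0],0],[0,[0,-0.005,0],0],[0,[0,0,0],0],[0,[0,0,0],0],[0,[0,0,0],0]]'

```text
clock: 16.05
ee_pos: [595.4, -39.1, 78.5]
tcp_rot: [1.0, 0.019, 0.002, 0.003]
wrist_force: [0.3, -22.5, 6.1]
finger_gap: 11.7
```

Emit:
play_rows --increments '[[0,[0,0.01,0],0],[0,[0,0,0],0],[0.35,[0,0,0],0],[0.35,[0,0,0],0],[0.35,[0,0,0],0],[0.35,[0,0,-0.1],0],[0.35,[0,0,-0.2],0],[0.35,[0,0,-0.2],0],[0.6,[0,0,-0.1],0],[0.6,[0,0,0],0.0705]]'

```text
clock: 16.88
ee_pos: [595.8, -37.6, 170.5]
tcp_rot: [0.999, -0.035, 0.003, 0.0]
wrist_force: [0.1, -0.4, 0.3]
finger_gap: 41.8
```

Emit:
play_rows --increments '[[0.6,[0,0,0],0.0705],[0.6,[0,0,0],0.0705],[0.6,[0,0,0],0.0705],[0.6,[0,0,0],0],[0.6,[0,0,0],0]]'

```text
clock: 17.3
ee_pos: [594.4, -37.6, 165.9]
tcp_rot: [0.98, -0.199, -0.0, -0.0]
wrist_force: [0.3, 0.9, 0.5]
finger_gap: 55.3
```

```bash
python3 - <<'E'
from h import *
plan((432.7,-128.5,150,-113.2))
E
```

```text
t 17.3 tcp [594.4 -37.6 165.9] ty -113.0 j6 107.0 gap 55.3 F [0.3 0.9 0.5]
turn 0.0027 rows 1 per 0.0027 | shift [-0.7521  0.9816  0.1063] rows 5 per [-0.1504  0.1963  0.0213]
```

Emit:
play_rows --increments '[[0.6,[-0.15,0.196,0.02],0.002],[0.6,[-0.15,0.196,0.02],0],[0.6,[-0.15,0.196,0.02],0],[0.6,[-0.15,0.196,0.02],0],[0.6,[-0.15,0.196,0.02],0],[0.6,[0,0,0],0],[0.6,[0,0,0],0]]'

```text
clock: 17.88
ee_pos: [432.2, -128.9, 151.6]
tcp_rot: [0.979, -0.202, 0.001, 0.0]
wrist_force: [0.2, 0.2, 0.4]
finger_gap: 55.9
```

```bash
python3 - <<'E'
from h import *
c=calibration("wrist"); im,d=get_image("wrist"); cv2.imwrite("pics/w4.png",im)
P=cloud(c,d); Z=P[...,2]; h,s,v=cv2.split(cv2.cvtColor(im,cv2.COLOR_BGR2HSV))
near=np.hypot(P[...,0]-432.7,P[...,1]+128.5)<75
for k in comps((Z>6)&(Z<20)&near,100): print("scale",k.sum(),rect(P[k][:,:2]),np.nanmedian(Z[k]))
plan((432.7,-128.5,4,-113.2))
c=calibration("top");im,d=get_image("top");P=cloud(c,d);Z=P[...,2];np.save("pics/top1.npy",d); cv2.imwrite("pics/top1.png",im)
near=np.hypot(P[...,0]-432.7,P[...,1]+128.5)<75
k=(Z>6)&(Z<20)&near; print("top scale",rect(P[k][:,:2]))
h,s,v=cv2.split(cv2.cvtColor(im,cv2.COLOR_BGR2HSV))
for k in comps(((h<8)|(h>172))&(s>150)&(Z>85)&(P[...,0]>500),15): print("red",rect(P[k][:,:2]))
E
```

```text
scale 3298 [ 433.2 -126.5  119.9   24.   -23.2] 12.27209036560589
t 17.93 tcp [ 433.  -128.4  151.7] ty -113.2 j6 93.0 gap 55.8 F [-0.1  0.8  1.7]
turn -0.0005 rows 1 per -0.0005 | shift [-0.0018  0.0014  0.9844] rows 4 per [-0.0004  0.0003  0.2461]
top scale [ 412.3 -119.5   75.1   23.8  -24.1]
red [592.9 -37.8  35.1   7.5   1.5]
```

Emit:
play_rows --increments '[[0.5,[-0.004,-0.008,0.25],0],[0.5,[0,0,0.25],0],[0.5,[0,0,0.25],0],[0.5,[0,0,0.15],0],[0.5,[0,0,0.077],0],[0.5,[0,0,0],0],[0.5,[0,0,0],0]]'

```text
clock: 18.57
ee_pos: [433.7, -126.7, 5.5]
tcp_rot: [0.979, -0.202, -0.0, -0.0]
wrist_force: [0.8, -0.1, 0.9]
finger_gap: 46.5
```

Emit:
play_rows --increments '[[0,[0,0,0],0],[0,[0,0,0],0],[0,[0,0,0],0],[0,[0,0,0],0],[0,[0,0,0],0]]'

```text
clock: 18.98
ee_pos: [433.3, -127.0, 5.6]
tcp_rot: [0.979, -0.202, 0.001, 0.0]
wrist_force: [-0.6, 0.3, 6.3]
finger_gap: 23.7
```

Emit:
play_rows --increments '[[0,[0,0,-0.1],0],[0,[0,0,-0.2],0],[0,[0,0,-0.24],0],[0,[0,0,-0.24],0],[0,[0,0,-0.24],0],[0,[0,0,0],-0.0712],[0,[0,0,0],-0.0712],[0,[0,0,0],-0.0712],[0,[0,0,0],-0.0712],[0,[0,0,0],-0.0712]]'

```text
clock: 19.82
ee_pos: [432.8, -126.9, 157.8]
tcp_rot: [0.997, 0.079, 0.0, 0.0]
wrist_force: [-0.8, -0.4, -1.3]
finger_gap: 23.3
```

Emit:
play_rows --increments '[[0,[0,0,0],-0.0712],[0,[0,0,0],-0.0712],[0,[0,0,0],-0.0712],[0,[0,0,0],-0.0712],[0,[0,0,0],-0.0712],[0,[0,0,0],-0.0712],[0,[0,0,0],-0.0712],[0,[0,0,0],-0.0712],[0,[0,0,0],-0.0712],[0,[0,0,0],-0.0712]]'

```text
clock: 20.65
ee_pos: [432.8, -126.9, 157.8]
tcp_rot: [0.803, 0.595, -0.0, -0.0]
wrist_force: [-0.6, -0.2, -0.2]
finger_gap: 23.5
```

Emit:
play_rows --increments '[[0,[0,0,0],-0.0712],[0,[0,0,0],-0.0712],[0,[0,0,0],-0.0712],[0,[0,0,0],0],[0,[0,0,0],0]]'

```text
clock: 21.07
ee_pos: [432.8, -126.9, 157.8]
tcp_rot: [0.696, 0.718, 0.0, 0.0]
wrist_force: [-0.4, 0.3, -2.2]
finger_gap: 23.5
```

```bash
python3 - <<'E'
from h import *
plan((686,41,155,2.2),(686,41,36.5,2.2))
E
```

```text
t 21.07 tcp [ 432.8 -126.9  157.8] ty 1.8 j6 -21.0 gap 23.5 F [-0.4  0.3 -2.2]
turn -0.0045 rows 1 per -0.0045 | shift [1.0537 1.7294 0.0186] rows 8 per [0.1317 0.2162 0.0023]
turn 0.0000 rows 0 per 0.0000 | shift [0.   0.   0.79] rows 3 per [0.     0.     0.2633]
```

Emit:
play_rows --increments '[[0,[0.1,0.173,0],-0.0045],[0,[0.106,0.173,0],0],[0,[0.106,0.173,0],0],[0,[0.106,0.173,0],0],[0,[0.106,0.173,0],0],[0,[0.106,0.173,0],0],[0,[0.106,0.173,0],0],[0,[0.106,0.173,0],0],[0,[0.106,0.173,0],0],[0,[0.106,0.173,0],0]]'

```text
clock: 21.9
ee_pos: [686.8, 42.8, 157.4]
tcp_rot: [0.694, 0.72, -0.0, -0.0]
wrist_force: [0.9, -1.0, 0.4]
finger_gap: 23.5
```

Emit:
play_rows --increments '[[0,[0,0,0],0],[0,[0,0,0],0],[0,[0,0,0],0]]'

```text
clock: 22.15
ee_pos: [685.3, 41.6, 157.4]
tcp_rot: [0.693, 0.721, -0.0, -0.0]
wrist_force: [-0.5, -0.3, -0.6]
finger_gap: 23.2
```

```bash
python3 - <<'E'
from h import *
c=calibration("wrist"); im,d=get_image("wrist"); cv2.imwrite("pics/w5.png",im)
P=cloud(c,d); Z=P[...,2]; h,s,v=cv2.split(cv2.cvtColor(im,cv2.COLOR_BGR2HSV))
for k in comps((h>12)&(h<28)&(s>110)&(Z>24)&(Z<36)&(P[...,0]>650)&(P[...,0]<720)&(abs(P[...,1]-40)<70),60): print("ledge",k.sum(),rect(P[k][:,:2]))
for k in comps((Z>140)&(Z<180)&(s<60),200): print("bar?",k.sum(),rect(P[k][:,:2]),np.nanmedian(Z[k]))
plan((686,41,36.5,2.2))
E
```

```text
bar? 9217 [686.2  58.4  90.4  50.8  76.5] 164.00555583655063
bar? 611 [686.7 -12.2  24.   10.8   3.6] 164.3523169174602
t 22.2 tcp [685.1  41.3 157.8] ty 2.3 j6 -1.0 gap 23.6 F [-0.   0.6 -0.8]
turn 0.0009 rows 1 per 0.0009 | shift [-0.0023  0.0058  0.8084] rows 3 per [-0.0008  0.0019  0.2695]
```

View pics/w5.png

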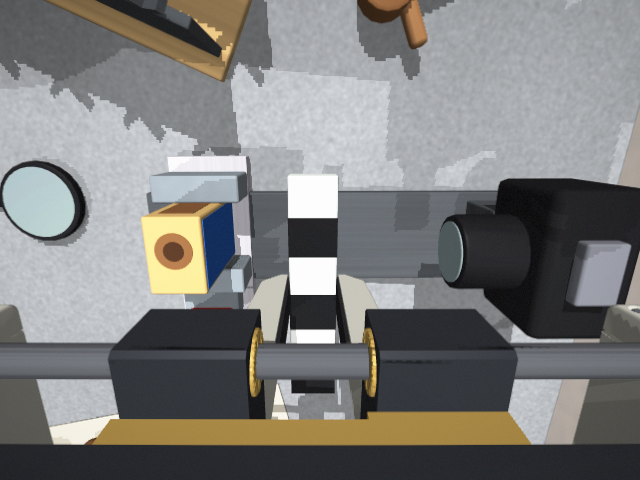

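Emit:
play_rows --increments '[[0,[-0.002,0.006,0.2],0],[0,[0,0,0.2],0],[0,[0,0,0.2],0],[0,[0,0,0.12],0],[0,[0,0,0.06],0],[0,[0,0,0.026],0],[0,[0,0,0],0],[0,[0,0,0],0],[0,[0,0,0],0]]'

```text
clock: 22.95
ee_pos: [687.3, 41.4, 38.7]
tcp_rot: [0.692, 0.722, 0.001, 0.001]
wrist_force: [0.1, 0.7, -1.5]
finger_gap: 23.5
```

```bash
python3 - <<'E'
from h import *
plan()
E
```

```text
t 22.95 tcp [687.3  41.4  38.7] ty 2.4 j6 -1.0 gap 23.5 F [ 0.1  0.7 -1.5]
```

Emit:
play_rows --increments '[[0,[0,-0.006,0.01],0],[0,[0,0,0.007],0],[0,[0,0,0],0],[0,[0,0,0],0]]'

```text
clock: 23.28
ee_pos: [686.0, 41.5, 35.6]
tcp_rot: [0.692, 0.722, 0.0, 0.0]
wrist_force: [-3.6, -1.2, 6.8]
finger_gap: 23.2
```

Emit:
play_rows --increments '[[0.4,[0,0,0],0],[0.4,[0,0,0],0],[0.4,[0,0,0],0],[0.4,[0,0,-0.05],0],[0.4,[0,0,-0.15],0],[0.4,[0,0,-0.25],0],[0.4,[0,0,-0.25],0],[0.4,[0,0,-0.25],0],[0.4,[0,0,0],0],[0.4,[0,0,0],0]]'

```text
clock: 24.12
ee_pos: [686.6, 41.5, 180.1]
tcp_rot: [0.692, 0.722, 0.002, 0.002]
wrist_force: [0.2, -0.9, -0.9]
finger_gap: 37.2
```

```bash
python3 - <<'E'
from h import *
c=calibration("wrist"); im,d=get_image("wrist")
P=cloud(c,d); Z=P[...,2]
for k in comps((Z>37)&(Z<46)&(P[...,0]>655)&(P[...,0]<720)&(abs(P[...,1]-40)<75),60): print("bar",k.sum(),rect(P[k][:,:2]),np.nanmedian(Z[k]))
bones()
plan((397,-328,170,16.8))
E
```

```text
bar 3333 [685.5  42.3 120.5  24.  -87.5] 42.33972540204769
bone origin [ 615.8 -262.4] thick dir 101.9 LW [186.4  48.1] band -54.2
bone origin [ 543.8 -271.5] thick dir 107.2 LW [186.4  49.1] band -54.4
bone origin [ 470.7 -304.1] thick dir -73.4 LW [184.5  47.2] band 55.5
bone origin [ 396.5 -326.3] thick dir -73.2 LW [183.6  49.8] band 54.4
t 24.22 tcp [685.4  41.5 176.1] ty 2.4 j6 -1.0 gap 37.0 F [-0.1  0.5 -0.4]
turn -0.1600 rows 3 per -0.0533 | shift [-1.8023 -2.5524  0.0409] rows 12 per [-0.1502 -0.2127  0.0034]
```

Emit:
play_rows --increments '[[0.55,[0,0,0],-0.0533],[0.55,[0,0,0],-0.0533],[0.55,[0,0,0],-0.0533],[0.55,[-0.135,-0.19,0],0],[0.55,[-0.135,-0.19,0],0],[0.55,[-0.135,-0.19,0],0],[0.55,[-0.135,-0.19,0],0],[0.55,[-0.135,-0.19,0],0],[0.55,[-0.135,-0.19,0],0],[0.55,[-0.135,-0.19,0],0]]'

```text
clock: 25.05
ee_pos: [533.9, -152.7, 175.1]
tcp_rot: [0.596, 0.803, -0.0, -0.001]
wrist_force: [0.9, -0.6, -0.3]
finger_gap: 51.1
```

Emit:
play_rows --increments '[[0.55,[-0.135,-0.19,0],0],[0.55,[-0.135,-0.19,0],0],[0.55,[-0.135,-0.19,0],0],[0.55,[-0.135,-0.19,0],0],[0.55,[-0.135,-0.19,0],0],[0.55,[-0.13,-0.18,0],0],[0.55,[0,0,0],0],[0.55,[0,0,0],0]]'

```text
clock: 25.72
ee_pos: [407.1, -317.1, 175.4]
tcp_rot: [0.597, 0.802, 0.0, -0.001]
wrist_force: [-0.0, 0.9, -0.5]
finger_gap: 51.2
```

```bash
cat >> h.py <<'E'
def wbone(x0,y0):
    c=calibration("wrist"); im,d=get_image("wrist"); cv2.imwrite("pics/wb.png",im); P=cloud(c,d); Z=P[...,2]; h,s,v=cv2.split(cv2.cvtColor(im,cv2.COLOR_BGR2HSV))
    out=[]
    for m in comps((Z>14)&(Z<45)&(np.hypot(P[...,0]-x0,P[...,1]-y0)<125),150):
        q=P[m]; r=rect(q[:,:2]); a=np.radians(r[4]); ax=np.array([np.cos(a),np.sin(a)]); b=m&(s<70)&(v>120)
        t=np.median((P[b][:,:2]-r[:2])@ax) if b.any() else 0
        print("wbone",r,"o",(r[:2]-1.5*np.sign(t)*ax).round(1),"band",round(t,1),"z",np.nanpercentile(q[:,2],95).round(1))
E
python3 - <<'E'
from h import *
wbone(396.5,-326.3)
plan((396.5,-326.3,170,16.8),(396.5,-326.3,7,16.8))
E
```

```text
wbone [ 397.9 -326.9  184.1   48.4  -73.6] o [ 397.5 -325.5] band 54.5 z 35.6
wbone [ 471.3 -283.8  143.1   39.7  -69.5] o [ 470.8 -282.4] band 67.8 z 31.4
wbone [ 475.  -386.1   28.8   10.9  -63.9] o [ 474.3 -384.8] band 5.6 z 34.2
t 25.77 tcp [ 407.8 -316.3  175.6] ty 16.7 j6 -57.0 gap 51.2 F [ 0.3  0.3 -0.2]
turn -0.0010 rows 1 per -0.0010 | shift [-0.042  -0.0915  0.0373] rows 1 per [-0.042  -0.0915  0.0373]
turn 0.0000 rows 0 per 0.0000 | shift [0.     0.     1.0867] rows 4 per [0.     0.     0.2717]
```

View pics/wb.png

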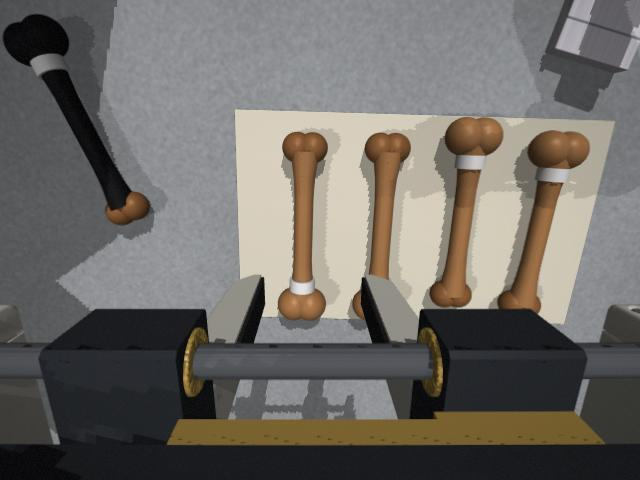

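Emit:
play_rows --increments '[[0.55,[-0.041,-0.085,0.2],0],[0.55,[0,0,0.25],0],[0.55,[0,0,0.25],0],[0.55,[0,0,0.2],0],[0.55,[0,0,0.13],0],[0.55,[0,0,0.1],0],[0.55,[0,0,0],0],[0.55,[0,0,0],0]]'

```text
clock: 26.43
ee_pos: [398.2, -324.6, 6.1]
tcp_rot: [0.596, 0.803, 0.0, -0.001]
wrist_force: [0.2, 0.2, 0.9]
finger_gap: 51.5
```

Emit:
play_rows --increments '[[0,[0,0,0],0],[0,[0,0,0],0],[0,[0,0,0],0],[0,[0,0,0],0],[0,[0,0,0],0],[0,[0,0,0],0]]'

```text
clock: 26.93
ee_pos: [397.9, -326.0, 7.5]
tcp_rot: [0.596, 0.803, 0.0, 0.0]
wrist_force: [-0.6, -0.4, 0.2]
finger_gap: 17.2
```

Emit:
play_rows --increments '[[0,[0,0,-0.1],0],[0,[0,0,-0.2],0],[0,[0,0,-0.2],-0.0717],[0,[0,0,-0.2],-0.0717],[0,[0,0,-0.2],-0.0717],[0,[0,0,-0.2],-0.0717],[0,[0,0,-0.2],-0.0717],[0,[0,0,0],-0.0717],[0,[0,0,0],-0.0717],[0,[0,0,0],-0.0717]]'

```text
clock: 27.77
ee_pos: [397.8, -326.1, 202.6]
tcp_rot: [0.185, 0.983, -0.0, 0.0]
wrist_force: [0.3, 1.4, -2.3]
finger_gap: 17.2
```

Emit:
play_rows --increments '[[0,[0,0,0],-0.0717],[0,[0,0,0],-0.0717],[0,[0,0,0],-0.0717],[0,[0,0,0],-0.0717],[0,[0,0,0],-0.0717],[0,[0,0,0],-0.0717],[0,[0,0,0],-0.0717],[0,[0,0,0],-0.0717],[0,[0,0,0],-0.0717],[0,[0,0,0],-0.0717]]'

```text
clock: 28.6
ee_pos: [410.8, -310.0, 201.7]
tcp_rot: [-0.349, 0.937, -0.005, -0.008]
wrist_force: [0.1, -0.9, -3.0]
finger_gap: 17.4
```

Emit:
play_rows --increments '[[0,[0,0,0],-0.0717],[0,[0,0,0],-0.0717],[0,[0,0,0],-0.0717],[0,[0,0,0],-0.0717],[0,[0,0,0],0],[0,[0,0,0],0]]'

```text
clock: 29.1
ee_pos: [470.4, -206.4, 193.9]
tcp_rot: [-0.479, 0.876, -0.029, -0.048]
wrist_force: [-0.9, 0.6, -1.3]
finger_gap: 17.6
```

```bash
python3 - <<'E'
from h import *
plan((405.5,304,210,158.8),(405.3,304,88,158.8))
E
```

```text
t 29.1 tcp [ 470.4 -206.4  193.9] ty 147.3 j6 -170.0 gap 17.6 F [-0.9  0.6 -1.3]
turn -0.1275 rows 2 per -0.0637 | shift [-3.0156  1.6339 -0.1075] rows 13 per [-0.232   0.1257 -0.0083]
turn 0.0000 rows 0 per 0.0000 | shift [5.000e-04 1.200e-03 8.133e-01] rows 3 per [2.000e-04 4.000e-04 2.711e-01]
```

Emit:
play_rows --increments '[[0,[-0.21,0.11,0],0],[0,[-0.21,0.11,0],0],[0,[-0.21,0.11,0],0],[0,[0,0,0],0],[0,[0,0,0],0],[0,[0,0,0],0]]'

```text
clock: 29.6
ee_pos: [479.3, -102.9, 183.7]
tcp_rot: [-0.477, 0.877, -0.029, -0.048]
wrist_force: [1.0, 0.1, -2.0]
finger_gap: 17.1
```

```bash
python3 - <<'E'
from h import *
plan((405.5,304,210,158.8),(405.3,304,88,158.8)); s=get_state(); print(s["qpos"].round(3),R.from_quat(s["tcp_rot"]).apply([0,0,1]).round(3))
E
```

```text
t 29.6 tcp [ 479.3 -102.9  183.7] ty 147.1 j6 -158.0 gap 17.1 F [ 1.   0.1 -2. ]
turn -0.1298 rows 2 per -0.0649 | shift [-2.3514  1.4395 -0.1752] rows 11 per [-0.2138  0.1309 -0.0159]
turn 0.0000 rows 0 per 0.0000 | shift [5.000e-04 1.200e-03 8.133e-01] rows 3 per [2.000e-04 4.000e-04 2.711e-01]
[-0.199 -0.257  1.855 -0.105  1.58  -2.765] [-0.056 -0.096 -0.994]
```

Emit:
play_rows --increments '[[0,[0.17,-0.11,-0.02],0],[0,[0.17,-0.11,-0.02],0],[0,[0.17,-0.11,-0.02],0],[0,[0,0,0],0.078],[0,[0,0,0],0.078],[0,[0,0,0],0.078],[0,[0,0,0],0.078],[0,[0,0,0],0.078],[0,[0,0,0],0.078],[0,[0,0,0],0.078]]'

```text
clock: 30.43
ee_pos: [479.7, -193.6, 201.4]
tcp_rot: [-0.065, 0.996, -0.046, -0.031]
wrist_force: [-0.5, -0.2, -1.9]
finger_gap: 17.5
```

Emit:
play_rows --increments '[[0,[0,0,0],0.078],[0,[0,0,0],0.078],[0,[0,0,0],0.078],[0,[0,0,0],0.078],[0,[0,0,0],0.078],[0,[0,0,0],0.078],[0,[0,0,0],0.078],[0,[0,0,0],0.078],[0,[0,0,0],0.078],[0,[0,0,0],0.078]]'

```text
clock: 31.27
ee_pos: [479.7, -193.6, 201.4]
tcp_rot: [0.519, 0.853, -0.056, 0.001]
wrist_force: [0.5, 1.0, -2.6]
finger_gap: 17.3
```

Emit:
play_rows --increments '[[0,[0,0,0],0.078],[0,[0,0,0],0.078],[0,[0,0,0],0.078],[0,[0,0,0],0.078],[0,[0,0,0],0.078],[0,[0,0,0],0.078],[0,[0,0,0],0.078],[0,[0,0,0],0.078],[0,[0,0,0],0.078],[0,[0,0,0],0.078]]'

```text
clock: 32.1
ee_pos: [479.7, -193.6, 201.4]
tcp_rot: [0.915, 0.399, -0.045, 0.033]
wrist_force: [-0.1, -0.6, -2.1]
finger_gap: 17.3
```

Emit:
play_rows --increments '[[0,[0,0,0],0.078],[0,[0,0,0],0.078],[0,[0,0,0],0.078],[0,[0,0,0],0.078],[0,[0,0,0],0.078],[0,[0,0,0],0.078],[0,[0,0,0],0.078],[0,[0,0,0],0.078],[0,[0,0,0],0.078],[0,[0,0,0],0.078]]'

```text
clock: 32.93
ee_pos: [479.7, -193.6, 201.3]
tcp_rot: [0.978, -0.2, -0.018, 0.053]
wrist_force: [1.2, -0.1, -2.4]
finger_gap: 17.5
```

Emit:
play_rows --increments '[[0,[0,0,0],0.078],[0,[0,0,0],0.078],[0,[0,0,0],0.078],[0,[0,0,0],0.078],[0,[0,0,0],0.078],[0,[0,0,0],0.078]]'

```text
clock: 33.43
ee_pos: [479.7, -193.7, 201.4]
tcp_rot: [0.841, -0.538, 0.002, 0.056]
wrist_force: [0.4, 0.3, -2.6]
finger_gap: 16.9
```

```bash
python3 - <<'E'
from h import *
plan(); s=get_state(); print(s["qpos"].round(3),R.from_quat(s["tcp_rot"]).apply([0,0,1]).round(3))
E
```

```text
t 33.43 tcp [ 479.7 -193.7  201.4] ty -155.4 j6 134.0 gap 16.9 F [ 0.4  0.3 -2.6]
[-0.369 -0.213  1.79  -0.11   1.583  2.34 ] [-0.056 -0.096 -0.994]
```

Emit:
play_rows --increments '[[0,[0,0,0],0.078],[0,[0,0,0],0.078],[0,[0,0,0],0.078],[0,[0,0,0],0.078],[0,[0,0,0],0.078],[0,[0,0,0],0.078],[0,[0,0,0],0.078],[0,[0,0,0],0]]'

```text
clock: 34.1
ee_pos: [450.6, -248.3, 205.6]
tcp_rot: [-0.576, 0.816, -0.013, -0.03]
wrist_force: [-0.1, 0.1, -1.9]
finger_gap: 17.2
```

```bash
python3 - <<'E'
from h import *
plan(); s=get_state(); print(s["qpos"].round(3),R.from_quat(s["tcp_rot"]).apply([0,0,1]).round(3))
E
```

```text
t 34.1 tcp [ 450.6 -248.3  205.6] ty 160.4 j6 170.0 gap 17.2 F [-0.1  0.1 -1.9]
[-0.515 -0.233  1.797 -0.065  1.578  2.968] [-0.033 -0.056 -0.998]
```

Emit:
play_rows --increments '[[0,[0,0,0],0.078],[0,[0,0,0],0.078],[0,[0,0,0],0]]'

```text
clock: 34.35
ee_pos: [412.6, -299.6, 206.9]
tcp_rot: [-0.512, 0.859, -0.006, -0.006]
wrist_force: [0.2, 0.1, -1.6]
finger_gap: 17.4
```

```bash
python3 - <<'E'
from h import *
plan(); s=get_state(); print(s["qpos"].round(3),R.from_quat(s["tcp_rot"]).apply([0,0,1]).round(4))
E
```

```text
t 34.35 tcp [ 412.6 -299.6  206.9] ty 151.6 j6 170.0 gap 17.4 F [ 0.2  0.1 -1.6]
[-0.669 -0.251  1.809 -0.015  1.575  2.968] [-0.003  -0.0164 -0.9999]
```

Emit:
play_rows --increments '[[0,[0,0,0],0.045],[0,[0,0,0],0]]'

```text
clock: 34.52
ee_pos: [402.1, -311.6, 206.6]
tcp_rot: [-0.495, 0.869, -0.004, 0.001]
wrist_force: [0.6, -0.6, -2.4]
finger_gap: 17.1
```

```bash
python3 - <<'E'
from h import *
plan(); s=get_state(); print(s["qpos"].round(3),R.from_quat(s["tcp_rot"]).apply([0,0,1]).round(4))
E
```

```text
t 34.52 tcp [ 402.1 -311.6  206.6] ty 149.3 j6 170.0 gap 17.1 F [ 0.6 -0.6 -2.4]
[-0.709 -0.254  1.813  0.     1.575  2.968] [ 0.0062 -0.0053 -1.    ]
```

Emit:
play_rows --increments '[[0,[0,0,0],-0.078],[0,[0,0,0],-0.078],[0,[0,0,0],-0.078],[0,[0,0,0],-0.078],[0,[0,0,0],-0.078],[0,[0,0,0],-0.078],[0,[0,0,0],-0.078],[0,[0,0,0],-0.078],[0,[0,0,0],-0.078],[0,[0,0,0],-0.078]]'

```text
clock: 35.35
ee_pos: [403.9, -309.4, 206.6]
tcp_rot: [0.907, -0.421, 0.004, 0.001]
wrist_force: [0.8, -0.5, -2.2]
finger_gap: 17.3
```

Emit:
play_rows --increments '[[0,[0,0,0],-0.078],[0,[0,0,0],-0.078],[0,[0,0,0],-0.078],[0,[0,0,0],-0.078],[0,[0,0,0],-0.078],[0,[0,0,0],-0.078],[0,[0,0,0],-0.078],[0,[0,0,0],-0.078],[0,[0,0,0],-0.078],[0,[0,0,0],-0.078]]'

```text
clock: 36.18
ee_pos: [403.9, -309.4, 206.6]
tcp_rot: [0.984, 0.177, 0.002, 0.003]
wrist_force: [-0.5, -0.8, -1.8]
finger_gap: 16.8
```

Emit:
play_rows --increments '[[0,[0,0,0],-0.078],[0,[0,0,0],-0.078],[0,[0,0,0],-0.078],[0,[0,0,0],-0.078],[0,[0,0,0],-0.078],[0,[0,0,0],-0.078],[0,[0,0,0],-0.078],[0,[0,0,0],0]]'

```text
clock: 36.85
ee_pos: [403.9, -309.3, 206.6]
tcp_rot: [0.821, 0.57, 0.001, 0.004]
wrist_force: [0.4, -0.6, -2.0]
finger_gap: 17.2
```

```bash
python3 - <<'E'
from h import *
s=get_state(); t=ty(s["tcp_rot"]); plan((450,0,207,t),(405.5,304,207,t)); print(R.from_quat(s["tcp_rot"]).apply([0,0,1]).round(4))
E
```

```text
t 36.85 tcp [ 403.9 -309.3  206.6] ty -20.5 j6 -20.0 gap 17.2 F [ 0.4 -0.6 -2. ]
turn 0.0000 rows 0 per 0.0000 | shift [ 2.0394 -0.4331 -0.003 ] rows 8 per [ 0.2549 -0.0541 -0.0004]
turn 0.0000 rows 0 per 0.0000 | shift [ 1.7952 -0.9863 -0.    ] rows 8 per [ 0.2244 -0.1233 -0.    ]
[ 0.006  -0.0052 -1.    ]
```

Emit:
play_rows --increments '[[0,[0.227,-0.048,0],0],[0,[0.227,-0.048,0],0],[0,[0.227,-0.048,0],0],[0,[0.227,-0.048,0],0],[0,[0.227,-0.048,0],0],[0,[0.227,-0.048,0],0],[0,[0.227,-0.048,0],0],[0,[0.227,-0.048,0],0],[0,[0.227,-0.048,0],0],[0,[0.2,-0.11,0],0]]'

```text
clock: 37.68
ee_pos: [448.2, 36.0, 205.2]
tcp_rot: [0.825, 0.566, 0.001, 0.004]
wrist_force: [0.8, 0.0, -1.7]
finger_gap: 17.2
```

Emit:
play_rows --increments '[[0,[0.2,-0.11,0],0],[0,[0.2,-0.11,0],0],[0,[0.2,-0.11,0],0],[0,[0.2,-0.11,0],0],[0,[0.2,-0.11,0],0],[0,[0.2,-0.11,0],0],[0,[0.2,-0.11,0],0],[0,[0.2,-0.11,0],0],[0,[0,0,0],-0.0766],[0,[0,0,0],-0.0766]]'

```text
clock: 38.52
ee_pos: [409.2, 307.2, 203.2]
tcp_rot: [0.748, 0.663, 0.0, 0.004]
wrist_force: [0.0, -1.3, -2.6]
finger_gap: 17.1
```

Emit:
play_rows --increments '[[0,[0,0,0],-0.0766],[0,[0,0,0],-0.0766],[0,[0,0,0],-0.0766],[0,[0,0,0],-0.0766],[0,[0,0,0],-0.0766],[0,[0,0,0],-0.0766],[0,[0,0,0],-0.0766],[0,[0,0,0],-0.0766],[0,[0,0,0],-0.0766],[0,[0,0,0],-0.0766]]'

```text
clock: 39.35
ee_pos: [409.8, 305.6, 203.5]
tcp_rot: [0.242, 0.97, -0.002, 0.004]
wrist_force: [-0.3, -0.1, -2.6]
finger_gap: 17.4
```

Emit:
play_rows --increments '[[0,[0,0,0],-0.0766],[0,[0,0,0],-0.0766],[0,[0,0,0],-0.0766],[0,[0,0,0],-0.0766],[0,[0,0,0],-0.0766],[0,[0,0,0],-0.0766],[0,[0,0,0],-0.0766],[0,[0,0,0],-0.0766],[0,[0,0,0],-0.0766],[0,[0,0,0],-0.0766]]'

```text
clock: 40.18
ee_pos: [409.8, 305.5, 203.5]
tcp_rot: [-0.349, 0.937, -0.004, 0.002]
wrist_force: [1.0, -0.5, -2.0]
finger_gap: 17.1
```

Emit:
play_rows --increments '[[0,[0,0,0],-0.0766],[0,[0,0,0],-0.0766],[0,[0,0,0],-0.0766],[0,[0,0,0],-0.0766],[0,[0,0,0],0],[0,[0,0,0],0]]'

```text
clock: 40.68
ee_pos: [409.7, 305.6, 203.5]
tcp_rot: [-0.559, 0.829, -0.004, 0.001]
wrist_force: [0.7, -1.4, -2.4]
finger_gap: 17.1
```

```bash
python3 - <<'E'
from h import *
c=calibration("wrist"); im,d=get_image("wrist"); cv2.imwrite("pics/w6.png",im); P=cloud(c,d); np.save("pics/w6.npy",P); Z=P[...,2]
for z in ((81,88),(89,110)):
  for m in comps((Z>z[0])&(Z<z[1])&(np.hypot(P[...,0]-498,P[...,1]-268)<170),60): print(z,m.sum(),rect(P[m][:,:2]),np.nanmedian(Z[m]))
for m in comps((Z>185)&(Z<250),300): print("held",m.sum(),rect(P[m][:,:2]),np.nanmedian(Z[m]))
plan((405.3,304,207,158.8))
E
```

```text
(81, 88) 782 [461.2 241.  105.8   8.3 -21.8] 85.04165968702756
(81, 88) 100 [369.8 277.    7.6   7.6  68.5] 85.04454087053688
(81, 88) 404 [556.5 203.4  72.3   7.9 -21.4] 85.0249752056337
(81, 88) 1420 [535.9 297.5 206.4   8.6 -21.5] 84.8962717053166
(81, 88) 110 [400.8 348.8  15.2   6.1 -33.3] 84.79210370918199
(89, 110) 296 [524.8 216.1  19.1   8.2 -21.3] 96.57718778244819
(89, 110) 175 [505.5 223.7  18.2   8.1 -22.1] 99.35899964555728
(89, 110) 263 [463.  240.5  18.2   8.1 -21.6] 97.32667068169633
(89, 110) 203 [444.1 247.9  17.7   8.1 -21.3] 98.9317124648133
(89, 110) 318 [585.2 192.4  17.9   8.2 -20.6] 96.54580126651132
(89, 110) 144 [565.8 199.9  18.3   8.1 -20.5] 100.28344632658855
(89, 110) 166 [534.5 298.3  17.5   8.7 -22.9] 98.67061885244453
(89, 110) 241 [492.  314.8  17.9   8.5 -19.6] 96.94331873179573
(89, 110) 196 [473.4 322.2  17.7   8.9 -22.8] 97.81389523730189
(89, 110) 292 [614.6 266.9  18.5   8.6 -21.3] 96.3990695081593
(89, 110) 128 [595.6 273.5  16.4   8.8 -28.5] 99.23993062585461
(89, 110) 266 [553.8 290.9  19.    8.8 -21.9] 96.65760755889096
held 14775 [395.2 274.6 112.2  48.6  66.1] 224.95777485846816
held 2071 [428.8 355.5  33.7  28.9 -23. ] 224.0772749836886
t 40.73 tcp [409.7 305.7 203.5] ty 158.0 j6 -124.0 gap 17.3 F [-0.   0.1 -2.2]
turn -0.0084 rows 1 per -0.0084 | shift [ 0.0209  0.0231 -0.0232] rows 1 per [ 0.0209  0.0231 -0.0232]
```

View pics/w6.png

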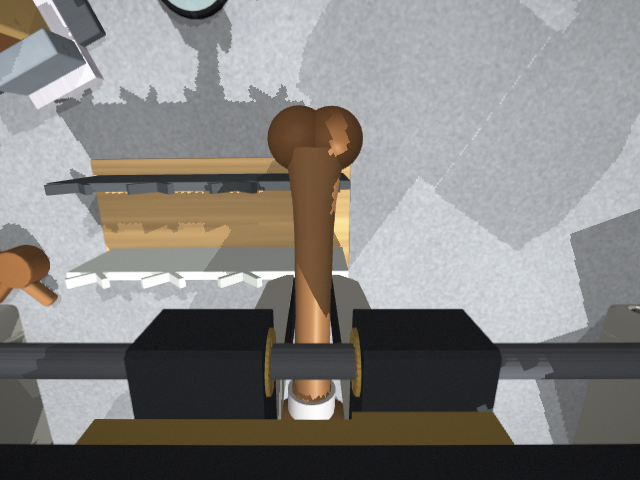

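Emit:
play_rows --increments '[[0,[0.009,0.018,0],-0.007],[0,[0,0,0.15],0],[0,[0,0,0.2],0],[0,[0,0,0.2],0],[0,[0,0,0.12],0],[0,[0,0,0.06],0],[0,[0,0,0.03],0],[0,[0,0,0],0],[0,[0,0,0],0],[0,[0,0,0],0]]'

```text
clock: 41.57
ee_pos: [407.7, 305.4, 91.0]
tcp_rot: [-0.567, 0.824, -0.004, 0.002]
wrist_force: [0.2, -0.8, -2.5]
finger_gap: 16.7
```

```bash
python3 - <<'E'
from h import *
plan((406.7,305.4,87.5,158.5))
E
```

```text
t 41.57 tcp [407.7 305.4  91. ] ty 159.0 j6 -125.0 gap 16.7 F [ 0.2 -0.8 -2.5]
turn 0.0061 rows 1 per 0.0061 | shift [0.0024 0.0064 0.0231] rows 1 per [0.0024 0.0064 0.0231]
```

Emit:
play_rows --increments '[[0,[0.002,0.006,0.012],0.005],[0,[0,0,0.012],0],[0,[0,0,0],0],[0,[0,0,0],0],[0.4,[0,0,0],0],[0.4,[0,0,0],0],[0.4,[0,0,0],0],[0.4,[0,0,0],0],[0.4,[0,0,-0.1],0],[0.4,[0,0,-0.15],0]]'

```text
clock: 42.4
ee_pos: [405.1, 304.6, 121.7]
tcp_rot: [-0.564, 0.826, -0.004, -0.001]
wrist_force: [1.2, 0.4, 0.8]
finger_gap: 37.3
```

Emit:
play_rows --increments '[[0.4,[0,0,-0.25],0],[0.4,[0,0,-0.25],0],[0.55,[0,0,0],0.078],[0.55,[0,0,0],0.078],[0.55,[0,0,0],0.078],[0.55,[0,0,0],0.078],[0.55,[0,0,0],0.078],[0.55,[0,0,0],0.078],[0.55,[0,0,0],0.078],[0.55,[0,0,0],0.078]]'

```text
clock: 43.23
ee_pos: [405.5, 305.6, 198.2]
tcp_rot: [-0.106, 0.994, -0.003, 0.003]
wrist_force: [-0.0, 0.4, -0.4]
finger_gap: 51.2
```

Emit:
play_rows --increments '[[0.55,[0,0,0],0.078],[0.55,[0,0,0],0.078],[0.55,[0,0,0],0.078],[0.55,[0,0,0],0.078],[0.55,[0,0,0],0.078],[0.55,[0,0,0],0.078],[0.55,[0,0,0],0.078],[0.55,[0,0,0],0.078],[0.55,[0,0,0],0.078],[0.55,[0,0,0],0.078]]'

```text
clock: 44.07
ee_pos: [405.5, 305.6, 198.3]
tcp_rot: [0.485, 0.874, -0.001, 0.004]
wrist_force: [0.1, -0.2, -0.4]
finger_gap: 51.4
```

```bash
cat >> h.py <<'E'
S=np.array([[406.7,305.4],[468,281.3],[529.4,257.2],[590.5,233.1]])
def rest():
    c=calibration("top"); im,d=get_image("top"); P=cloud(c,d); Z=P[...,2]; hh,s,v=cv2.split(cv2.cvtColor(im,cv2.COLOR_BGR2HSV))
    g=(Z>92)&(Z<130)&(hh<16)&(s>100)&(np.hypot(P[...,0]-498,P[...,1]-268)<230)
    for m in comps(g,40):
        r=rect(P[m][:,:2]); i=np.argmin(np.hypot(*(S-r[:2]).T)); e=r[:2]-S[i]; a=np.radians(-21.5)
        print("rest bone",r,"saddle",i,"err x,y",round(e@[np.cos(a),np.sin(a)],1),round(e@[-np.sin(a),np.cos(a)],1),"z95",np.nanpercentile(Z[m],95).round(1),m.sum())
E
python3 - <<'E'
from h import *
bones(); rest()
s=get_state(); t=ty(s["tcp_rot"]); plan((440,0,175,t),(470.5,-304,175,t)); print(R.from_quat(s["tcp_rot"]).apply([0,0,1]).round(4))
E
```

```text
bone origin [ 615.5 -262.1] thick dir 101.7 LW [186.2  48.6] band -53.4
bone origin [ 543.6 -271.4] thick dir 107.2 LW [185.4  49.2] band -51.9
bone origin [ 473.3 -302.8] thick dir -75.7 LW [184.5  47.2] band 56.6
t 44.17 tcp [405.5 305.6 198.3] ty 32.1 j6 2.0 gap 51.5 F [-0.1 -0.8 -0.1]
turn 0.0000 rows 0 per 0.0000 | shift [-1.8478 -0.8877  0.1552] rows 8 per [-0.231  -0.111   0.0194]
turn 0.0000 rows 0 per 0.0000 | shift [-1.8248 -0.9048 -0.    ] rows 8 per [-0.2281 -0.1131 -0.    ]
[ 0.006 -0.005 -1.   ]
```

Emit:
play_rows --increments '[[0.55,[0,0,0],0.066],[0.55,[0,0,0],0.066],[0.55,[0,0,0],0.066],[0.55,[-0.238,-0.0332,0],0],[0.55,[-0.238,-0.0332,0],0],[0.55,[-0.238,-0.0332,0],0],[0.55,[-0.238,-0.0332,0],0],[0.55,[-0.238,-0.0332,0],0],[0.55,[-0.238,-0.0332,0],0],[0.55,[-0.238,-0.0332,0],0]]'

```text
clock: 45.0
ee_pos: [433.9, 53.3, 200.0]
tcp_rot: [0.61, 0.792, 0.0, 0.004]
wrist_force: [0.4, -0.2, 0.6]
finger_gap: 51.1
```

Emit:
play_rows --increments '[[0.55,[-0.238,-0.0332,0],0],[0.55,[-0.238,-0.0332,0],0],[0.55,[-0.238,-0.0332,0],0],[0.55,[-0.238,-0.0332,0],0],[0.55,[-0.238,-0.0332,0],0],[0.55,[-0.238,-0.0332,0],0],[0.55,[-0.238,-0.0332,0],0],[0.55,[-0.238,-0.0332,0],0],[0.55,[-0.238,-0.0332,0],0],[0.55,[-0.238,-0.0332,0.1],0]]'

```text
clock: 45.83
ee_pos: [475.6, -305.8, 189.3]
tcp_rot: [0.611, 0.792, 0.0, 0.006]
wrist_force: [1.4, 0.1, 1.3]
finger_gap: 51.5
```

Emit:
play_rows --increments '[[0.55,[0,0,0],0],[0.55,[0,0,0],0],[0.55,[0,0,0],0]]'

```text
clock: 46.08
ee_pos: [475.0, -303.1, 186.7]
tcp_rot: [0.612, 0.791, 0.0, 0.004]
wrist_force: [-0.8, -0.3, -0.2]
finger_gap: 51.5
```

```bash
python3 - <<'E'
from h import *
wbone(473,-303); rest()
plan((473.3,-302.8,6,14.5))
E
```

```text
wbone [ 542.4 -268.6  180.4   44.2  -72.2] o [ 542.9 -270. ] band -51.4 z 36.0
wbone [ 471.9 -305.2  184.1   48.7  -73.7] o [ 471.5 -303.8] band 55.1 z 35.7
rest bone [394.9 290.6  61.5   7.2  63.1] saddle 0 err x,y -5.6 -18.1 z95 108.8 65
t 46.18 tcp [ 475.3 -302.5  187.4] ty 14.6 j6 -50.0 gap 51.7 F [-0.3  0.1  0.5]
turn 0.0011 rows 1 per 0.0011 | shift [ 0.0013 -0.0132  1.2095] rows 5 per [ 0.0003 -0.0026  0.2419]
```

Emit:
play_rows --increments '[[0.55,[0,-0.025,0.2],-0.019],[0.55,[0,0,0.25],0],[0.55,[0,0,0.25],0],[0.55,[0,0,0.2],0],[0.55,[0,0,0.17],0],[0.55,[0,0,0.136],0],[0.55,[0,0,0],0],[0.55,[0,0,0],0]]'

```text
clock: 46.85
ee_pos: [472.9, -304.2, 6.1]
tcp_rot: [0.6, 0.8, -0.0, 0.004]
wrist_force: [-0.4, -0.4, 0.1]
finger_gap: 50.9
```

Emit:
play_rows --increments '[[0,[0,0,0],0],[0,[0,0,0],0],[0,[0,0,0],0],[0,[0,0,0],0],[0,[0,0,0],0],[0,[0,0,0],0]]'

```text
clock: 47.35
ee_pos: [472.6, -305.1, 6.1]
tcp_rot: [0.601, 0.799, -0.0, 0.004]
wrist_force: [-0.1, -0.5, 1.1]
finger_gap: 17.3
```

Emit:
play_rows --increments '[[0,[0,0,-0.1],0],[0,[0,0,-0.2],0],[0,[0,0,-0.2],-0.074],[0,[0,0,-0.2],-0.074],[0,[0,0,-0.2],-0.074],[0,[0,0,-0.2],-0.074],[0,[0,0,-0.2],-0.074],[0,[0,0,0],-0.074],[0,[0,0,0],-0.074],[0,[0,0,0],-0.074]]'

```text
clock: 48.18
ee_pos: [471.3, -304.2, 201.3]
tcp_rot: [0.176, 0.984, -0.002, 0.004]
wrist_force: [-0.4, -0.2, -1.2]
finger_gap: 17.0
```

Emit:
play_rows --increments '[[0,[0,0,0],-0.074],[0,[0.056,0.223,0],0],[0,[0.056,0.223,0],0],[0,[0.056,0.223,0],0],[0,[0.056,0.223,0],0],[0,[0.056,0.223,0],0],[0,[0.056,0.223,0],0],[0,[0.056,0.223,0],0],[0,[0.056,0.223,0],0],[0,[0.056,0.223,0],0]]'

```text
clock: 49.02
ee_pos: [469.8, 7.8, 199.3]
tcp_rot: [0.121, 0.993, -0.002, 0.003]
wrist_force: [0.7, -0.2, -1.4]
finger_gap: 17.1
```

Emit:
play_rows --increments '[[0,[0.056,0.223,0],0],[0,[0.056,0.223,0],0],[0,[0.056,0.223,0],0],[0,[0.056,0.223,0],0],[0,[0.056,0.223,0],0],[0,[0.056,0.223,0],0],[0,[0.056,0.223,0],0],[0,[0.056,0.223,0],0],[0,[0,0,0],-0.0761],[0,[0,0,0],-0.0761]]'

```text
clock: 49.85
ee_pos: [468.8, 283.7, 197.3]
tcp_rot: [-0.002, 1.0, -0.003, 0.002]
wrist_force: [1.5, -0.5, -2.5]
finger_gap: 16.9
```

Emit:
play_rows --increments '[[0,[0,0,0],-0.0761],[0,[0,0,0],-0.0761],[0,[0,0,0],-0.0761],[0,[0,0,0],-0.0761],[0,[0,0,0],-0.0761],[0,[0,0,0],-0.0761],[0,[0,0,0],-0.0761],[0,[0,0,0],-0.0761],[0,[0,0,0],-0.0761],[0,[0,0,0],-0.0761]]'

```text
clock: 50.68
ee_pos: [469.3, 282.0, 197.7]
tcp_rot: [-0.564, 0.826, -0.004, 0.001]
wrist_force: [-0.1, -0.8, -1.9]
finger_gap: 16.9
```

```bash
python3 - <<'E'
from h import *
c=calibration("wrist"); im,d=get_image("wrist"); cv2.imwrite("pics/w7.png",im)
plan((468,281.3,87.5,158.5))
E
```

```text
t 50.73 tcp [469.3 282.  197.7] ty 159.2 j6 -131.0 gap 17.3 F [-0.   1.  -0.9]
turn 0.0075 rows 1 per 0.0075 | shift [0.0076 0.0063 0.735 ] rows 3 per [0.0025 0.0021 0.245 ]
```

View pics/w7.png

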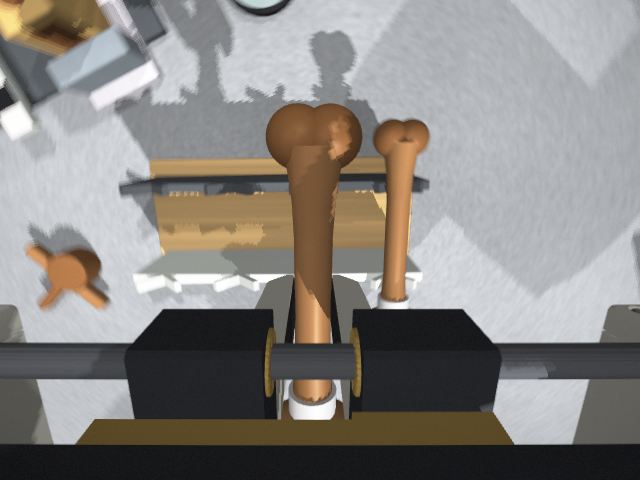

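Emit:
play_rows --increments '[[0,[0.007,0.007,0.12],0.007],[0,[0,0,0.2],0],[0,[0,0,0.2],0],[0,[0,0,0.12],0],[0,[0,0,0.06],0],[0,[0,0,0.035],0],[0,[0,0,0.01],0],[0,[0,0,0.01],0],[0,[0,0,0],0],[0,[0,0,0],0]]'

```text
clock: 51.57
ee_pos: [469.0, 281.1, 86.2]
tcp_rot: [-0.556, 0.831, -0.004, 0.002]
wrist_force: [-4.1, -2.5, 1.8]
finger_gap: 17.2
```

```bash
python3 - <<'E'
from h import *
plan((468,281.3,86.5,158.5))
E
```

```text
t 51.57 tcp [469.  281.1  86.2] ty 157.6 j6 -129.0 gap 17.2 F [-4.1 -2.5  1.8]
turn -0.0098 rows 1 per -0.0098 | shift [ 0.0014  0.0063 -0.0018] rows 1 per [ 0.0014  0.0063 -0.0018]
```

Emit:
play_rows --increments '[[0.4,[0,0,0],0],[0.4,[0,0,0],0],[0.4,[0,0,0],0],[0.4,[0,0,-0.05],0],[0.4,[0,0,-0.15],0],[0.4,[0,0,-0.25],0],[0.4,[0,0,-0.25],0],[0.55,[0,0,0],0.0785],[0.55,[0,0,0],0.0785],[0.55,[0,0,0],0.0785]]'

```text
clock: 52.4
ee_pos: [468.4, 281.6, 191.4]
tcp_rot: [-0.392, 0.92, -0.003, 0.003]
wrist_force: [-0.2, -0.1, -0.3]
finger_gap: 49.8
```

Emit:
play_rows --increments '[[0.55,[0,0,0],0.0785],[0.55,[0,0,0],0.0785],[0.55,[0,0,0],0.0785],[0.55,[0,0,0],0.0785],[0.55,[0,0,0],0.0785],[0.55,[0,0,0],0.0785],[0.55,[0,0,0],0.0785],[0.55,[0,0,0],0.0785],[0.55,[0,0,0],0.0785],[0.55,[0,0,0],0.0785]]'

```text
clock: 53.23
ee_pos: [468.2, 281.5, 190.6]
tcp_rot: [0.213, 0.977, -0.002, 0.004]
wrist_force: [0.0, -0.1, 1.2]
finger_gap: 51.4
```

Emit:
play_rows --increments '[[0.55,[0,0,0],0.0785],[0.55,[0,0,0],0.0785],[0.55,[0,0,0],0.0785],[0.55,[0,0,0],0.0785],[0.55,[0,0,0],0.0785],[0.55,[0,0,0],0.0785],[0.55,[0,0,0],0.0785],[0.55,[0,0,0],0],[0.55,[0,0,0],0]]'

```text
clock: 53.98
ee_pos: [468.2, 281.5, 190.4]
tcp_rot: [0.598, 0.802, 0.0, 0.004]
wrist_force: [-0.1, 0.7, -0.7]
finger_gap: 51.2
```

```bash
python3 - <<'E'
from h import *
bones(); s=get_state(); t=ty(s["tcp_rot"]); plan((470,0,185,t),(543,-270.5,185,t),(543,-270.5,185,17.2))
E
```

```text
bone origin [ 598.1 -248.3] thick dir 101.6 LW [183.8  48.4] band -50.8
bone origin [ 543.7 -271.1] thick dir 107.4 LW [185.3  49.4] band -52.3
t 54.03 tcp [468.1 281.5 190.2] ty 16.6 j6 12.0 gap 51.2 F [0.1 0.6 0. ]
turn 0.0000 rows 0 per 0.0000 | shift [-1.802  -0.5247  0.0348] rows 7 per [-0.2574 -0.075   0.005 ]
turn 0.0000 rows 0 per 0.0000 | shift [-1.8672 -0.0493 -0.    ] rows 7 per [-0.2667 -0.007  -0.    ]
turn -0.0065 rows 1 per -0.0065 | shift [ 0.  0. -0.] rows 0 per [ 0.  0. -0.]
```

Emit:
play_rows --increments '[[0.4,[-0.225,-0.0656,0],0],[0.4,[-0.225,-0.0656,0],0],[0.4,[-0.225,-0.0656,0],0],[0.4,[-0.225,-0.0656,0],0],[0.4,[-0.225,-0.0656,0],0],[0.4,[-0.225,-0.0656,0],0],[0.4,[-0.225,-0.0656,0],0],[0.4,[-0.225,-0.0656,0],0],[0.4,[-0.233,-0.006,0],0],[0.4,[-0.233,-0.006,0],0]]'

```text
clock: 54.87
ee_pos: [486.3, -69.2, 192.3]
tcp_rot: [0.598, 0.802, 0.0, 0.005]
wrist_force: [0.7, 0.6, 1.0]
finger_gap: 37.3
```

Emit:
play_rows --increments '[[0.4,[-0.233,-0.006,0],0],[0.4,[-0.233,-0.006,0],0],[0.4,[-0.233,-0.006,0],0],[0.4,[-0.233,-0.006,0],0],[0.4,[-0.233,-0.006,0],0],[0.4,[-0.233,-0.006,0],0],[0.4,[0,0,0],-0.006],[0.4,[0,0,0],0],[0.4,[0,0,0],0]]'

```text
clock: 55.62
ee_pos: [540.2, -269.8, 192.8]
tcp_rot: [0.595, 0.804, -0.0, 0.004]
wrist_force: [-1.1, -0.3, -0.3]
finger_gap: 36.9
```

```bash
python3 - <<'E'
from h import *
wbone(543,-270.5); rest(); s=get_state()
plan((543.2,-270.5,6,17.2))
E
```

```text
wbone [ 607.5 -241.7  178.3   48.6  -70.9] o [ 608.  -243.1] band -50.2 z 36.2
wbone [ 544.3 -270.3  184.5   49.7  -73. ] o [ 544.7 -271.7] band -53.3 z 36.1
rest bone [464.2 275.5  78.3  13.8  68.5] saddle 1 err x,y -1.4 -6.8 z95 109.6 152
rest bone [447.2 206.9  17.   14.3  57. ] saddle 1 err x,y 7.9 -76.8 z95 111.9 44
t 55.72 tcp [ 540.3 -269.1  193.2] ty 17.0 j6 -46.0 gap 37.2 F [1.  0.1 1.3]
turn -0.0021 rows 1 per -0.0021 | shift [-0.0143  0.0157  1.2478] rows 5 per [-0.0029  0.0031  0.2496]
```

Emit:
play_rows --increments '[[0.42,[-0.023,0.022,0.2],0],[0.42,[0,0,0.25],0],[0.42,[0,0,0.25],0],[0.42,[0,0,0.23],0],[0.42,[0,0,0.18],0],[0.42,[0,0,0.138],0],[0.42,[0,0,0],0],[0.42,[0,0,0],0]]'

```text
clock: 56.38
ee_pos: [545.8, -272.3, 5.9]
tcp_rot: [0.595, 0.804, -0.0, 0.004]
wrist_force: [-0.2, 0.6, 0.3]
finger_gap: 39.1
```

Emit:
play_rows --increments '[[0,[0,0,0],0],[0,[0,0,0],0],[0,[0,0,0],0],[0,[0,0,0],0],[0,[0,0,0],0],[0,[0,0,0],0]]'

```text
clock: 56.88
ee_pos: [545.8, -273.2, 6.0]
tcp_rot: [0.596, 0.803, -0.0, 0.004]
wrist_force: [-1.8, 1.4, 3.8]
finger_gap: 17.3
```

Emit:
play_rows --increments '[[0,[0,0,-0.1],0],[0,[0,0,-0.2],0],[0,[0,0,-0.2],0],[0,[0,0,-0.2],0],[0,[0,0,-0.2],0.0713],[0,[0,0,-0.2],0.0713],[0,[0,0,-0.2],0.0713],[0,[0,0,0],0.0713],[0,[0,0,0],0.0713],[0,[0,0,0],0.0713]]'

```text
clock: 57.72
ee_pos: [544.5, -272.4, 201.0]
tcp_rot: [0.829, 0.56, 0.001, 0.004]
wrist_force: [0.1, -0.1, -2.1]
finger_gap: 17.4
```

Emit:
play_rows --increments '[[0,[0.2165,-0.093,0],0],[0,[0.2165,-0.093,0],0],[0,[0.2165,-0.093,0],0],[0,[0.2165,-0.093,0],0],[0,[0.2165,-0.093,0],0],[0,[0.2165,-0.093,0],0],[0,[0.2165,-0.093,0],0],[0,[0.2165,-0.093,0],0],[0,[0.2165,-0.093,0],0],[0,[0.2165,-0.093,0],0]]'

```text
clock: 58.55
ee_pos: [533.8, 82.6, 198.7]
tcp_rot: [0.827, 0.562, 0.001, 0.004]
wrist_force: [1.0, 0.0, -1.3]
finger_gap: 17.5
```

Emit:
play_rows --increments '[[0,[0.2165,-0.093,0],0],[0,[0.2165,-0.093,0],0],[0,[0.2165,-0.093,0],0],[0,[0.2165,-0.093,0],0],[0,[0.2165,-0.093,0],0],[0,[0,0,0],0],[0,[0,0,0],0],[0,[0,0,0],0]]'

```text
clock: 59.22
ee_pos: [529.2, 257.3, 197.6]
tcp_rot: [0.827, 0.562, 0.001, 0.004]
wrist_force: [0.3, -0.2, -1.6]
finger_gap: 17.4
```

```bash
python3 - <<'E'
from h import *
c=calibration("wrist"); im,d=get_image("wrist"); cv2.imwrite("pics/w8.png",im)
plan((529.4,257.2,86,-21.5)); s=get_state(); print(R.from_quat(s["tcp_rot"]).apply([0,0,1]).round(4))
E
```

```text
t 59.27 tcp [529.3 256.8 197.8] ty -21.6 j6 45.0 gap 17.1 F [ 1.1  0.2 -1.7]
turn -0.0015 rows 1 per -0.0015 | shift [ 2.600e-03 -5.000e-04  7.454e-01] rows 3 per [ 9.000e-04 -2.000e-04  2.485e-01]
[ 0.0058 -0.0054 -1.    ]
```

View pics/w8.png

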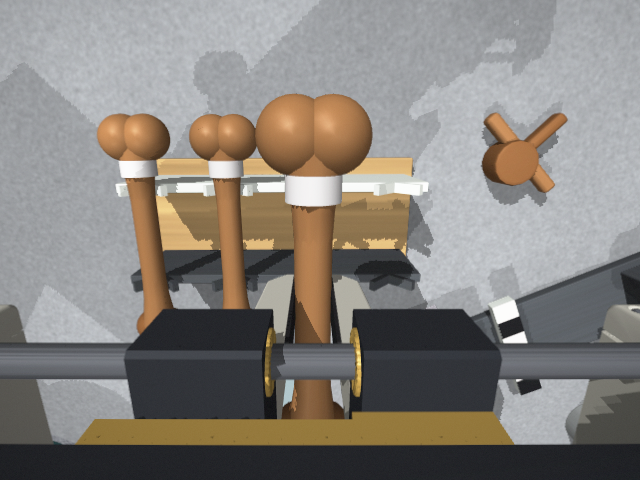

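Emit:
play_rows --increments '[[0,[0.003,0,0.12],-0.001],[0,[0,0,0.2],0],[0,[0,0,0.2],0],[0,[0,0,0.12],0],[0,[0,0,0.06],0],[0,[0,0,0.035],0],[0,[0,0,0.01],0],[0,[0,0,0.01],0],[0,[0,0,0],0],[0,[0,0,0],0]]'

```text
clock: 60.1
ee_pos: [530.7, 257.5, 86.3]
tcp_rot: [0.827, 0.563, 0.002, 0.004]
wrist_force: [-3.2, -1.3, 3.0]
finger_gap: 17.3
```

Emit:
play_rows --increments '[[0.4,[0,0,0],0],[0.4,[0,0,0],0],[0.4,[0,0,0],0],[0.4,[0,0,-0.05],0],[0.4,[0,0,-0.15],0],[0.4,[0,0,-0.25],0],[0.4,[0,0,-0.25],0],[0.55,[0,0,0],0],[0.55,[0,0,0],0]]'

```text
clock: 60.85
ee_pos: [530.4, 258.4, 192.9]
tcp_rot: [0.827, 0.563, 0.003, 0.004]
wrist_force: [0.5, 0.1, -0.6]
finger_gap: 46.1
```

```bash
python3 - <<'E'
from h import *
im,P=bones(); cv2.imwrite("pics/top2.png",im); s=get_state(); t=ty(s["tcp_rot"]); plan((520,0,185,t),(600,-245,185,t),(600,-245,185,17.2))
E
```

```text
bone origin [ 598.4 -248.3] thick dir 102.0 LW [184.6  48.6] band -51.5
t 60.9 tcp [529.7 258.1 190.6] ty -21.5 j6 45.0 gap 48.8 F [ 0.   0.3 -0.5]
turn 0.0000 rows 0 per 0.0000 | shift [-1.6245  0.5707  0.0376] rows 7 per [-0.2321  0.0815  0.0054]
turn 0.0000 rows 0 per 0.0000 | shift [-1.3239  1.0952  0.    ] rows 7 per [-0.1891  0.1565  0.    ]
turn -0.4302 rows 6 per -0.0717 | shift [0. 0. 0.] rows 0 per [0. 0. 0.]
```

Emit:
play_rows --increments '[[0.55,[-0.203,0.0713,0],0],[0.55,[-0.203,0.0713,0],0],[0.55,[-0.203,0.0713,0],0],[0.55,[-0.203,0.0713,0],0],[0.55,[-0.203,0.0713,0],0],[0.55,[-0.203,0.0713,0],0],[0.55,[-0.203,0.0713,0],0],[0.55,[-0.203,0.0713,0],0],[0.55,[-0.1685,0.1366,0],0],[0.55,[-0.1685,0.1366,0],0]]'

```text
clock: 61.73
ee_pos: [538.7, -63.7, 190.3]
tcp_rot: [0.827, 0.563, 0.001, 0.003]
wrist_force: [1.0, 0.8, -0.1]
finger_gap: 51.0
```

Emit:
play_rows --increments '[[0.55,[-0.1685,0.1366,0],0],[0.55,[-0.1685,0.1366,0],0],[0.55,[-0.1685,0.1366,0],0],[0.55,[-0.1685,0.1366,0],0],[0.55,[-0.1685,0.1366,0],0],[0.55,[-0.1685,0.1366,0],0],[0.55,[0,0,0],-0.062],[0.55,[0,0,0],-0.062],[0.55,[0,0,0],-0.062],[0.55,[0,0,0],-0.062]]'

```text
clock: 62.57
ee_pos: [597.6, -248.4, 190.9]
tcp_rot: [0.701, 0.714, -0.0, 0.003]
wrist_force: [0.5, 0.4, 0.4]
finger_gap: 50.8
```

Emit:
play_rows --increments '[[0.55,[0,0,0],-0.062],[0.55,[0,0,0],-0.062],[0.55,[0,0,0],0],[0.55,[0,0,0],0]]'

```text
clock: 62.9
ee_pos: [597.8, -248.1, 191.5]
tcp_rot: [0.631, 0.776, -0.0, 0.003]
wrist_force: [0.4, -0.7, 0.6]
finger_gap: 51.5
```

```bash
python3 - <<'E'
from h import *
wbone(598.4,-248.3); s=get_state()
plan((598.8,-248.3,6,12))
E
```

```text
wbone [ 600.5 -247.2  184.4   48.4  -77.7] o [ 600.8 -248.7] band -53.3 z 35.9
t 62.95 tcp [ 597.9 -248.2  191.8] ty 11.8 j6 -37.0 gap 51.2 F [-0.7 -0.1 -0.4]
turn -0.0026 rows 1 per -0.0026 | shift [-0.0021  0.0058  1.2385] rows 5 per [-0.0004  0.0012  0.2477]
```

Emit:
play_rows --increments '[[0.5,[-0.005,0.014,0.2],0],[0.5,[0,0,0.25],0],[0.5,[0,0,0.25],0],[0.5,[0,0,0.23],0],[0.5,[0,0,0.17],0],[0.5,[0,0,0.138],0],[0.5,[0,0,0],0],[0.5,[0,0,0],0]]'

```text
clock: 63.62
ee_pos: [601.1, -249.4, 6.1]
tcp_rot: [0.631, 0.776, -0.0, 0.003]
wrist_force: [-0.6, 0.5, 0.6]
finger_gap: 46.4
```

Emit:
play_rows --increments '[[0,[0,0,0],0],[0,[0,0,0],0],[0,[0,0,0],0],[0,[0,0,0],0],[0,[0,0,0],0],[0,[0,0,0],0]]'

```text
clock: 64.12
ee_pos: [601.6, -249.5, 7.2]
tcp_rot: [0.63, 0.777, 0.0, 0.004]
wrist_force: [0.8, -0.0, 0.8]
finger_gap: 17.1
```

Emit:
play_rows --increments '[[0,[0,0,-0.1],0],[0,[0,0,-0.2],0],[0,[0,0,-0.2],0],[0,[0,0,-0.2],0],[0,[0,0,-0.2],0.0752],[0,[0,0,-0.2],0.0752],[0,[0,0,-0.2],0.0752],[0,[0,0,0],0.0752],[0,[0,0,0],0.0752],[0,[0,0,0],0]]'

```text
clock: 64.95
ee_pos: [600.2, -248.5, 203.6]
tcp_rot: [0.83, 0.558, 0.001, 0.004]
wrist_force: [0.1, 0.2, -1.6]
finger_gap: 17.3
```

Emit:
play_rows --increments '[[0,[0.227,-0.097,0],0],[0,[0.227,-0.097,0],0],[0,[0.227,-0.097,0],0],[0,[0.227,-0.097,0],0],[0,[0.227,-0.097,0],0],[0,[0.227,-0.097,0],0],[0,[0.227,-0.097,0],0],[0,[0.227,-0.097,0],0],[0,[0.227,-0.097,0],0],[0,[0.227,-0.097,0],0]]'

```text
clock: 65.78
ee_pos: [591.4, 123.4, 200.5]
tcp_rot: [0.827, 0.562, 0.001, 0.004]
wrist_force: [0.4, 0.1, -1.2]
finger_gap: 17.3
```

Emit:
play_rows --increments '[[0,[0.227,-0.097,0],0],[0,[0.227,-0.097,0],0],[0,[0.227,-0.097,0],0],[0,[0,0,0],0],[0,[0,0,0],0],[0,[0,0,0],0]]'

```text
clock: 66.28
ee_pos: [589.5, 232.4, 199.5]
tcp_rot: [0.828, 0.561, 0.001, 0.004]
wrist_force: [0.2, 0.2, -1.7]
finger_gap: 17.0
```

```bash
python3 - <<'E'
from h import *
plan((590.5,233.1,86,-22)); s=get_state(); print(R.from_quat(s["tcp_rot"]).apply([0,0,1]).round(4))
E
```

```text
t 66.28 tcp [589.5 232.4 199.5] ty -21.7 j6 41.0 gap 17.0 F [ 0.2  0.2 -1.7]
turn 0.0033 rows 1 per 0.0033 | shift [0.0069 0.0047 0.757 ] rows 3 per [0.0023 0.0016 0.2523]
[ 0.0057 -0.0055 -1.    ]
```

Axis is ~13.5 mm above the TCP, so I stop near z = 87.

Emit:
play_rows --increments '[[0,[0.007,0.005,0.12],0.003],[0,[0,0,0.2],0],[0,[0,0,0.2],0],[0,[0,0,0.12],0],[0,[0,0,0.06],0],[0,[0,0,0.035],0],[0,[0,0,0.018],0],[0,[0,0,0.01],0],[0,[0,0,0],0],[0,[0,0,0],0]]'

```text
clock: 67.12
ee_pos: [591.8, 232.4, 87.3]
tcp_rot: [0.83, 0.558, 0.002, 0.004]
wrist_force: [-5.8, -2.4, 3.0]
finger_gap: 17.0
```

Emit:
play_rows --increments '[[0.4,[0,0,0],0],[0.4,[0,0,0],0],[0.4,[0,0,0],0],[0.4,[0,0,-0.05],0],[0.4,[0,0,-0.15],0],[0.4,[0,0,-0.25],0],[0.4,[0,0,-0.25],0],[0.4,[-0.1,-0.2,-0.1],0],[0.4,[-0.1,-0.2,-0.1],0],[0.4,[-0.1,-0.2,0],0]]'

```text
clock: 67.95
ee_pos: [490.1, 225.8, 223.6]
tcp_rot: [0.83, 0.558, 0.003, 0.004]
wrist_force: [0.4, 0.5, 0.2]
finger_gap: 37.4
```

Emit:
play_rows --increments '[[0.4,[-0.2,-0.15,0],0],[0.4,[-0.2,-0.15,0],0],[0.4,[-0.2,-0.1,0],0],[0.4,[-0.2,-0.1,0],0],[0.4,[-0.2,-0.1,0],0],[0.4,[-0.2,0,0],0],[0.4,[-0.2,0,0],0],[0.4,[0,0,0],0],[0.4,[0,0,0],0]]'

```text
clock: 68.7
ee_pos: [327.7, 64.4, 220.5]
tcp_rot: [0.83, 0.557, 0.002, 0.004]
wrist_force: [0.4, 0.6, -0.0]
finger_gap: 37.1
```

```bash
python3 - <<'E'
from h import *
plan()
c=calibration("top"); im,d=get_image("top"); P=cloud(c,d); Z=P[...,2]; cv2.imwrite("pics/top3.png",im)
h,s,v=cv2.split(cv2.cvtColor(im,cv2.COLOR_BGR2HSV))
for k in comps((Z>92)&(Z<130)&(np.hypot(P[...,0]-498,P[...,1]-268)<210)&~((s<60)),60): print("rest",k.sum(),rect(P[k][:,:2]),np.nanpercentile(Z[k],95).round(1))
for k in comps(((h<8)|(h>172))&(s>150)&(Z>85)&(P[...,0]>500),15): print("red",rect(P[k][:,:2]))
for k in comps((Z>96)&(Z<112)&(abs(P[...,0]-590)<45)&(abs(P[...,1]-40)<45),60): print("block",rect(P[k][:,:2]))
for k in comps((Z>36)&(Z<48)&(abs(P[...,0]-686)<35)&(abs(P[...,1]-40)<75),60): print("bar",rect(P[k][:,:2]))
cv2.imwrite("pics/crop.png",cv2.resize(im[20:340,90:410],(600,600)))
E
```

```text
t 68.7 tcp [327.7  64.4 220.5] ty -22.3 j6 29.0 gap 37.1 F [ 0.4  0.6 -0. ]
rest 295 [616.4 303.4  45.5  29.2 -21. ] 115.9
rest 821 [576.2 213.8 139.9  39.5  73.8] 110.5
rest 311 [556.2 329.4  45.2  28.  -19.4] 115.6
rest 843 [525.2 235.9 141.4  39.7  63.7] 110.4
rest 324 [494.7 353.6  45.9  29.9 -21.4] 116.4
rest 851 [462.7 260.4 141.4  39.4  65.6] 110.3
rest 330 [434.1 377.8  46.4  29.6 -22. ] 116.5
rest 344 [411.4 319.   70.3  18.4  69.6] 109.6
red [593.2 -38.1  35.7   8.9   5. ]
block [590.   38.1  54.6  42.3 -87.8]
bar [684.3  41.7 120.2  26.9 -87.4]
```

View pics/crop.png

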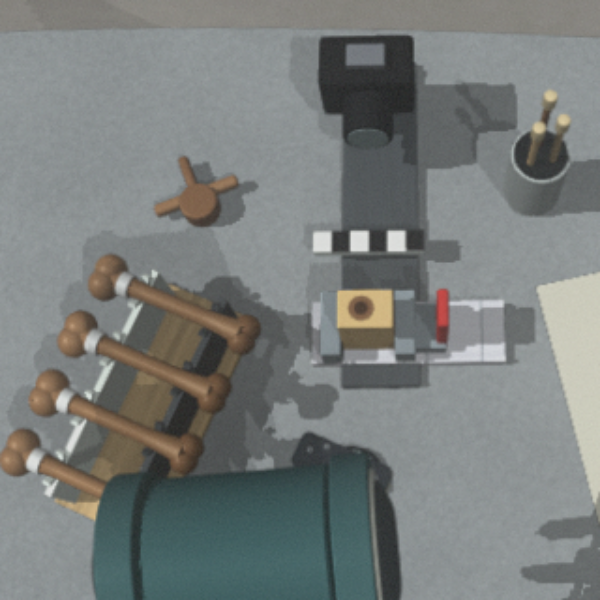

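```bash
python3 -c "
from workcell import *
print(finish_job())"
```

```text
the job is handed in; nothing more can be done
None
```

The whole setup is done and handed in at 68.8 s of the 210 s allowed. No verdict came back, so the results below are my own last checks.

- **Jaw and block:** I opened the jaw to about 82 mm and turned the block 90°, so the blue face looks at the lens. I then closed the jaw until it would not move further at about 22 N. The block stands within about 2 mm of the stage centre and square to about 0.5°.
- **Jaw gap (readings disagree):** Tool travel gives about 55.6 mm. The last top view put the tab 1–2 mm further shut, which would be about 54 mm. I believe the first figure, because the block is 56 mm wide. Both are inside the 53–58.5 mm limit.
- **Scale bar:** It lies flat along the ledge, within about 2 mm of the middle.
- **Bones:** All four lie in saddles 0–3 with the white band over the white comb. The bone ends sit about 66 mm apart and within about 2 mm of the saddles across the combs. In the last picture the arm hid part of the bone in saddle 0, but an earlier close view showed it seated.
- **Bystanders:** The vertebra, brush pot and black look-alike were not touched. I did not re-measure the magnifier at the end; nothing came near it.

Two things happened on the way. One bone was knocked about 2 cm aside during the run, and I found it again and placed it normally. While I carried the first bone, a wrist joint limit tilted the tool by about 6°. I brought it back to about 0.5° before placing that bone.

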